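# Load the jar shaker and close it with its retaining frame

### The job

Load the shaker for a run: first turn its rotary drive switch off, then lift the retaining frame off the two pins of the shaker and lay it flat on the bench beside it. Stand every sample jar upright in a pocket of its own, hang the frame back over the jars with both holes fully down on the two pins, and only then turn the switch fully on again. Leave the other things on the bench undisturbed.

Things in the scene. Friction and masses are not known exactly. Their poses are not given: they have to be found in the camera images.
- shaker: White jar shaker, fixed, 118 (x) x 312 (y) mm, deck top at 40 mm. Origin: centre of underside, on the bench; y along the row of four round pockets (47 mm wide, 8 mm deep) at y = -90, -30, 30, 90 mm. At y = -137 and 137 mm (x = 0) stands a pin: 18 mm wide shoulder up to 55 mm above the bench, then 10 mm pin up to 80 mm, tapering to 3 mm at 90 mm.
- nest_0 (a point): Centre of the floor of the shaker's pocket at y = -90 mm, 32 mm above the bench (8 mm below the deck). Where the underside of a jar's centre comes to stand; any jar may go in any pocket.
- nest_1 (a point): The same for the pocket at y = -30 mm.
- nest_2 (a point): The same for the pocket at y = 30 mm.
- nest_3 (a point): The same for the pocket at y = 90 mm.
- seat (a point): Point midway between the two pins at the height of their shoulders, 55 mm above the bench: the frame's origin comes here when it hangs fully down. Axes as the shaker's. The bench between robot and shaker is clear, room enough for the frame; a fixed tube rack 57 mm high stands behind the shaker.
- frame: Loose aluminium frame, 88 (x) x 308 (y) x 8 mm, 0.25 to 0.4 kg, with a 68 x 240 mm window for the jars and a 13 mm hole in each end at y = -137 and 137 mm (x = 0). Over its middle two posts carry a black handle bar. Origin: centre of underside, z up. Starts hanging on the pins; may go back either way round. To pass over loaded jars its underside must be over 95 mm above the bench.
- frame_grip (a point): Centre of the frame's black handle bar, 60 mm above the underside of the frame; axes as the frame's. The bar is 88 mm long in x, 14 mm wide in y, 16 mm high; grip it across its width, from above.
- switch_box: Drive switch housing, fixed to the bench, grey box 92 x 92 x 46 mm with a flat black ring on top, up to 50 mm above the bench. Origin: centre of its underside, z up.
- switch_handle (a joint): Turn of the drive switch's grey bar handle about the vertical axis through the box's centre: 0 = off (stop; bar along the box's x axis), 1.4 rad = on (stop), counter-clockwise seen from above. A short white line on the housing marks off, a white dot on; the marked end of the bar points at them. It starts on. A friction of about 0.08 N m holds it where it is left, there is no spring.
- switch_grip (a point): Point on the turning axis at mid height of the bar handle, 76 mm above the bench; its x axis lies along the bar (74 mm long, 14 mm wide, from 59 to 90 mm above the bench).
- jar_0: Clear sample jar with a white snap cap and a few leaves in it, 57 mm high, body 46 mm wide under the cap, tapering a little towards the foot, cap 50 mm, about 35 to 65 g; grip it round the body, about 30 mm above its underside. Origin: centre of its underside, z up. It starts upright on the bench; some of the four jars may be absent.
- jar_1: Clear sample jar with a white snap cap and a few leaves in it, 57 mm high, body 46 mm wide under the cap, tapering a little towards the foot, cap 50 mm, about 35 to 65 g; grip it round the body, about 30 mm above its underside. Origin: centre of its underside, z up. It starts upright on the bench; some of the four jars may be absent.
- jar_2: Clear sample jar with a white snap cap and a few leaves in it, 57 mm high, body 46 mm wide under the cap, tapering a little towards the foot, cap 50 mm, about 35 to 65 g; grip it round the body, about 30 mm above its underside. Origin: centre of its underside, z up. It starts upright on the bench; some of the four jars may be absent.
- jar_3: Clear sample jar with a white snap cap and a few leaves in it, 57 mm high, body 46 mm wide under the cap, tapering a little towards the foot, cap 50 mm, about 35 to 65 g; grip it round the body, about 30 mm above its underside. Origin: centre of its underside, z up. It starts upright on the bench; some of the four jars may be absent.
- tip_box: Tip box, 85 x 122 x 84 mm, loose, to be left alone. Origin: centre of its underside.
- dropper_a: Dropper bottle, 33 x 34 x 83 mm, loose, to be left alone. Origin: centre of its underside.
- dropper_b: Dropper bottle, 33 x 34 x 83 mm, loose, to be left alone. Origin: centre of its underside.
- beaker: Clear beaker, 52 mm wide, 67 mm high, loose, to be left alone. Origin: centre of its underside.

How it is judged:
On the way, in this order (a step that is already met when the one before it is completed fails the run):
1. the drive switch is turned off (value of joint switch_handle below 0.12 rad), for 0.2 s.
2. the frame is off the pins and lies flat on the bench beside the shaker, the switch off (height (world z) of frame below 0.02 m and angle between frame's own z axis and vertical below 0.15 rad and horizontal distance between frame and seat above 0.08 m and value of joint switch_handle below 0.12 rad), for 0.2 s.
3. every jar stands in a pocket while the frame is off the pins and the switch is off ((distance between jar_0 and nest_0 below 0.007 m or distance between jar_0 and nest_1 below 0.007 m or distance between jar_0 and nest_2 below 0.007 m or distance between jar_0 and nest_3 below 0.007 m) and angle between each of jar_0, jar_1, jar_2, jar_3's own z axis and vertical below 0.12 rad and (distance between jar_1 and nest_0 below 0.007 m or distance between jar_1 and nest_1 below 0.007 m or distance between jar_1 and nest_2 below 0.007 m or distance between jar_1 and nest_3 below 0.007 m) and (distance between jar_2 and nest_0 below 0.007 m or distance between jar_2 and nest_1 below 0.007 m or distance between jar_2 and nest_2 below 0.007 m or distance between jar_2 and nest_3 below 0.007 m) and (distance between jar_3 and nest_0 below 0.007 m or distance between jar_3 and nest_1 below 0.007 m or distance between jar_3 and nest_2 below 0.007 m or distance between jar_3 and nest_3 below 0.007 m) and distance between frame and seat above 0.05 m and value of joint switch_handle below 0.12 rad), for 0.2 s.
4. the frame hangs fully down on both pins over the jars, the switch still off ((distance between jar_0 and nest_0 below 0.007 m or distance between jar_0 and nest_1 below 0.007 m or distance between jar_0 and nest_2 below 0.007 m or distance between jar_0 and nest_3 below 0.007 m) and angle between each of jar_0, jar_1, jar_2, jar_3's own z axis and vertical below 0.12 rad and (distance between jar_1 and nest_0 below 0.007 m or distance between jar_1 and nest_1 below 0.007 m or distance between jar_1 and nest_2 below 0.007 m or distance between jar_1 and nest_3 below 0.007 m) and (distance between jar_2 and nest_0 below 0.007 m or distance between jar_2 and nest_1 below 0.007 m or distance between jar_2 and nest_2 below 0.007 m or distance between jar_2 and nest_3 below 0.007 m) and (distance between jar_3 and nest_0 below 0.007 m or distance between jar_3 and nest_1 below 0.007 m or distance between jar_3 and nest_2 below 0.007 m or distance between jar_3 and nest_3 below 0.007 m) and distance between frame and seat below 0.005 m and angle between frame's own z axis and vertical below 0.04 rad and angle between the y axis of frame and the y axis of shaker, either way round below 0.04 rad and value of joint switch_handle below 0.12 rad), for 0.2 s.
5. the drive switch is turned on (value of joint switch_handle above 1.28 rad), for 0.2 s.
At the end, for the whole second after the job is handed in: Every jar stands upright (within 0.12 rad) in a pocket (origin within 7 mm of the pocket's floor centre), the frame rests on both pin shoulders (origin within 5 mm of the seat point, level and aligned within 0.04 rad), the switch is on (over 1.28 rad), all at rest ((distance between jar_0 and nest_0 below 0.007 m or distance between jar_0 and nest_1 below 0.007 m or distance between jar_0 and nest_2 below 0.007 m or distance between jar_0 and nest_3 below 0.007 m) and angle between each of jar_0, jar_1, jar_2, jar_3's own z axis and vertical below 0.12 rad and (distance between jar_1 and nest_0 below 0.007 m or distance between jar_1 and nest_1 below 0.007 m or distance between jar_1 and nest_2 below 0.007 m or distance between jar_1 and nest_3 below 0.007 m) and (distance between jar_2 and nest_0 below 0.007 m or distance between jar_2 and nest_1 below 0.007 m or distance between jar_2 and nest_2 below 0.007 m or distance between jar_2 and nest_3 below 0.007 m) and (distance between jar_3 and nest_0 below 0.007 m or distance between jar_3 and nest_1 below 0.007 m or distance between jar_3 and nest_2 below 0.007 m or distance between jar_3 and nest_3 below 0.007 m) and linear speed of each of jar_0, jar_1, jar_2, jar_3, frame below 0.02 m/s and distance between frame and seat below 0.005 m and angle between frame's own z axis and vertical below 0.04 rad and angle between the y axis of frame and the y axis of shaker, either way round below 0.04 rad and value of joint switch_handle above 1.28 rad); the robot touches nothing.
It fails at once if the drive is switched on while the frame is off its pins (value of joint switch_handle above 0.7 rad and distance between frame and seat above 0.02 m).
It fails at once if another thing on the bench (tip box, dropper bottle, beaker) is pushed away or knocked over (distance of any of tip_box, dropper_a, dropper_b, beaker from where it was at the start of the episode above 0.03 m or angle between any of tip_box, dropper_a, dropper_b, beaker's own z axis and vertical above 0.4 rad).
Of jar_0, jar_1, jar_2, jar_3 only 2 to 4 are there at a start; the rules pass over those that are not, and their reading is None.
At some moment in a run one of frame may be knocked a few centimetres aside while the robot is not near it.
Once in a run the grip may slacken for a moment while it holds something.
It also fails if it takes over 208 s, if anything falls off the work surface, if the arm or the gripper's body presses on something with over 40 N, if the wrist force passes 120 N, or if a joint passes its speed limit or range.

### The arm

A 6-joint arm with a two-finger parallel gripper is mounted at the origin on a cart in front of the work surface, level with it; the furniture and walls round the work are solid. World frame = base frame: x ahead of the robot, y to its left, z up, the work surface at z = 0. Lengths are in m, angles in rad, forces in N, time in s.
With the tool pointing down it reaches from about 0.275 to 0.975 m from the base axis. Payload 8.4 kg.
Tool frame: the origin (TCP) lies on the mounting face of the last link; the fingertips stand 190 mm ahead of it and the grasp point (between the pads) lies 171 mm ahead of it (env.pinch_z is the distance from the TCP to the grasp point, in m); z points along the fingers, y is the line along which they close (so a half turn about z gives the same grasp; the last joint's range is limited). The gripper opens to 92 mm and grips with 3 to 60 N. Pads are 20 mm wide; open, the fingers measure 128 mm over their backs; the gripper's body (75 mm by 189 mm) begins 69 mm behind the grasp point.
Start: joints at [-1.146, 0.353, 1.633, -0, 1.155, -0.002], TCP at [0.259, -0.569, 0.405] pointing down, gripper open.
Joint ranges: [-2.63, 2.63], [-0.92, 2.1], [0.06, 2.66], [-1.3, 4.44], [0, 2.69], [-3.02, 3.02]. Speed limits (rad/s): [2.22, 2.22, 2.79, 3.14, 3.14, 3.14].

### API

Orientations are given as [roll, pitch, yaw] about the fixed x, y, z axes, in that order (R = Rz(yaw) Ry(pitch) Rx(roll)).
In Python, from workcell import env, get_image, camera_params, order, outline_of gives the robot as it stands. The module is installed in compiled form; this text tells all that it offers.
- The arm moves only by the tool carry_out, never from a script. Its argument "steps" is a list that holds one entry, the list of rows, each a list of 7 numbers: the shift along the tool's x, y, z each as a share of 250 mm, from -1 to 1, then the turn, a rotation vector about the tool's x, y, z each as a share of pi rad, from -1 to 1, then the closure, from 0 (fully open) to 1 (shut). In form: [[[tx, ty, tz, ax, ay, az, hand], ...]]. A call has 1 to 5 rows; each row is the pose to reach, as a shift and turn from the pose commanded when the call began, along the tool's axes at that moment, turning the shorter way round; what a row does not reach only later rows make up. A row lasts 1/8 s, in which the tool goes at most 62.5 mm and 10.7 degrees, less where a joint would pass 70% of its speed; a pose out of reach is approached as far as the arm can. A call with a number of a shift or a turn outside -1 to 1 is refused whole. A call with a gripper value outside its range is refused whole. The fingers move at their own pace and stop on an object; the grip force is fixed at half the most. Time passes only in rows, so rows that repeat a pose let the fingers close. It gives the time, the measured TCP pose, the force, the opening and the grip force at its end, in the units of the state.
- env.observe(): the state, without advancing time (a new reading comes with each control period).
- get_image(name): name is "scene" or "top" or "wrist"; returns (picture, depth): 400x640x3 uint8, red, green, blue; 400x640 float32, m along the optical axis (not along the pixel's ray), 0 where there is no reading.
- camera_params(name): a dict with "intrinsics" (3x3 intrinsics, pixels), "extrinsics" (4x4, takes a point from camera to world coordinates); the wrist camera has in their place "mount" (4x4, takes a point from camera to tool coordinates, whose origin is the TCP and whose axes are the flange's). Camera axes: x right, y up, looking along -z (the intrinsics and any distortion apply to the point x, -y, -z); pixel columns grow to the right and rows downward; lengths in m; the calibration is good to about 2 mm. A picture is of the moment at which its call begins: read the wrist's pose just before it. camera_params takes no time and is no camera call.
- order.close_job(): hands the job in; it is judged then, once.
Trained networks look in the newest picture that a camera, given by its name, has taken for a name from the list of things; names that differ only in an ending like _2 or _b are one class to them, and where a whole thing is asked for, a point or a joint stands for the part that bears it (a point fixed in the world has none). Each returns a list of dicts, best first, with "score" (0 to 1); they miss things now and then, are a little off and sometimes report something else, mostly with a low value. They report only what shows in the picture. A call takes as long as a camera call.
- outline_of(camera, thing): "pixels" (400x640 bool, what is visible of it) and "extent" ([left, top, right, bottom] in pixels, round what is visible of it).
The state is a dict: "time_s": time; "q": joint angles; "qd": joint speeds; "tau": joint torques, N m; "ee_pos": TCP position; "tool_rot": TCP orientation; "ft_force": force on the tool from outside, world axes, zero at the start; "ft_torque": the same for the moment, N m; "opening": finger opening in m; "gripper_force": force on a finger pad.
Only numpy, scipy, OpenCV 4.12 (cv2) and the standard library are available. Lean on these libraries where they do the work, as an engineer would, in place of code of your own. Each camera call takes 0.05 s, during which the arm holds its last target. There are 200 camera calls.

## Working session

There is one attempt and no reset: what is moved stays moved. The work goes in short steps, Python scripts to look and compute and a tool call to move; the robot and the scene stay as the last step left them, time stands still between calls to the robot, and variables do not carry over. Pictures are saved under pics/ and viewed, at most 14 in all, crops included, and the job is handed in when it is done.

Besides the shell and the picture viewer there is one more tool, called by a JSON object that holds its "fn" and its "kwargs", one argument or row to a line. carry_out: Moves the arm, as the interface text tells. Shift numbers are shares of 250 mm and turn numbers shares of pi rad, none past 1 either way. Its arguments: {"type":"object","properties":{"steps":{"type":"array"}},"required":["steps"]}

```bash
mkdir -p pics; cat > h.py <<'E'
import numpy as np, cv2
from scipy.spatial.transform import Rotation as R
from workcell import env, get_image, camera_params, order, outline_of
def pose():
    s=env.observe(); T=np.eye(4); r=np.array(s["tool_rot"],float)
    T[:3,:3]=R.from_euler("xyz",r).as_matrix() if r.shape==(3,) else r
    T[:3,3]=s["ee_pos"]; return s,T
def shot(name):
    s,T=pose(); im,d=get_image(name); c=camera_params(name)
    E=np.array(c["extrinsics"]) if "extrinsics" in c else T@np.array(c["mount"])
    return im,d,np.array(c["intrinsics"]),E,c
def cloud(d,K,E,m=None):
    v,u=np.nonzero((d>0)&(m if m is not None else True)); z=d[v,u]
    p=np.stack([(u-K[0,2])/K[0,0]*z,-(v-K[1,2])/K[1,1]*z,-z,np.ones_like(z)],1)
    return (p@E.T)[:,:3]
def save(n,im): cv2.imwrite(f"pics/{n}.png",im[...,::-1])
def proj(P,K,E):
    q=np.linalg.inv(E)@np.r_[P,1]; return K[0,0]*q[0]/-q[2]+K[0,2], K[1,1]*-q[1]/-q[2]+K[1,2]
def ray(u,v,K,E,z):
    "point of the pixel's ray at height z"
    d=E[:3,:3]@[(u-K[0,2])/K[0,0],-(v-K[1,2])/K[1,1],-1]; o=E[:3,3]; return o+d*(z-o[2])/d[2]
E
python3 - <<'E'
from h import *
s,T=pose(); print(s); print(env.pinch_z)
for n in ("top","scene"):
    im,d,K,E,c=shot(n); save(n,im); print(n,K,E,[k for k in c])
    for t in ("shaker","frame","frame_grip","switch_box","switch_handle","jar_0","tip_box","dropper_a","beaker"):
        for o in outline_of(n,t)[:5]:
            P=cloud(d,K,E,o["pixels"]); 
            if len(P) and o["score"]>.3: print(t,round(o["score"],2),np.round(o["extent"]),len(P),np.round(np.median(P,0),3),np.round(P.min(0),3),np.round(P.max(0),3))
E
```

```text
{'time_s': 0.0, 'q': array([-1.14642496e+00,  3.53615838e-01,  1.63412122e+00, -1.81501320e-05,
        1.15516354e+00, -2.36969287e-03]), 'qd': array([ 0.00092042,  0.00058665,  0.00028109, -0.0014764 ,  0.00048415,
       -0.00125541]), 'tau': array([ 5.78232957e-04, -5.93843293e+01, -3.34217513e+01,  6.97658001e-02,
        2.33654649e-02, -1.61261582e-04]), 'ee_pos': array([ 0.25861261, -0.568736  ,  0.40398922]), 'tool_rot': array([-3.14028468e+00,  1.34957900e-05,  4.26748409e-01]), 'ft_force': array([-0.14719676,  0.21654269, -0.51208376]), 'ft_torque': array([-0.03257667,  0.0578296 ,  0.03941345]), 'gripper_force': 0.0, 'opening': 0.09220261013291024}
0.1714
top [[370.89077422   0.         313.46451283]
 [  0.         370.89077422 195.51799228]
 [  0.           0.           1.        ]] [[ 0.01471183  0.99225279 -0.12336112  0.41086331]
 [-0.99982407  0.0160342   0.0097335  -0.03693251]
 [ 0.01163609  0.12319622  0.99231411  1.38129029]
 [ 0.          0.          0.          1.        ]] ['intrinsics', 'extrinsics']
shaker 0.62 [249. 174. 336. 204.] 1015 [0.602 0.031 0.063] 
[... 2150 characters left out ...]
6  0.061] [ 0.558 -0.132  0.03 ] [ 0.653 -0.009  0.066]
jar_0 0.57 [330. 264. 350. 286.] 358 [ 0.506 -0.306  0.052] [ 0.487 -0.322 -0.001] [ 0.564 -0.222  0.059]
jar_0 0.57 [343. 295. 360. 315.] 423 [ 0.481 -0.416  0.053] [ 0.461 -0.433 -0.002] [ 0.517 -0.344  0.06 ]
tip_box 0.66 [381. 220. 424. 267.] 1563 [ 0.725 -0.301  0.076] [ 0.692 -0.345 -0.002] [ 0.791 -0.21   0.087]
dropper_a 0.74 [392. 264. 404. 287.] 236 [ 0.651 -0.39   0.042] [ 0.623 -0.436 -0.002] [ 0.71  -0.348  0.08 ]
dropper_a 0.54 [398. 284. 411. 309.] 258 [ 0.622 -0.45   0.043] [ 0.612 -0.46   0.   ] [ 0.669 -0.396  0.083]
beaker 0.66 [314. 204. 354. 244.] 740 [ 0.603 -0.109  0.035] [ 0.316 -0.587 -0.005] [0.691 0.018 0.547]
```

```bash
python3 - <<'E'
import cv2
a=cv2.imread("pics/top.png")[110:270,170:450]; cv2.imwrite("pics/topc.png",cv2.resize(a,(784,448),interpolation=2))
E
```

```text
(no output)
```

View pics/topc.png

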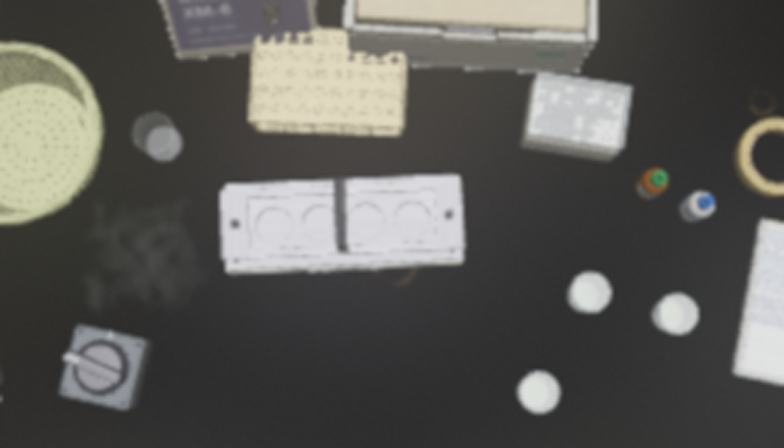

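View pics/scene.png

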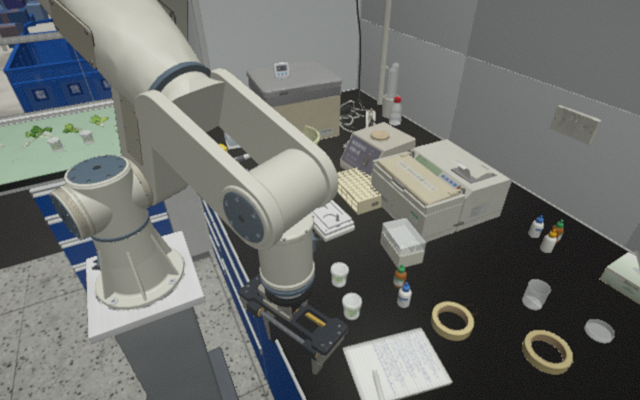

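```bash
cat >> h.py <<'E'
def plan(*wps,start=None):
    "wps: (x,y,z of grasp point, yaw); prints shift/turn numbers per call and rows needed"
    s,T=pose(); 
    p=T[:3,3]-[0,0,env.pinch_z]; yaw=R.from_matrix(T[:3,:3]).as_euler("xyz")[2]
    if start is not None: p=np.array(start[:3]); yaw=start[3]
    for w in wps:
        d=np.array(w[:3])-p; dy=w[3]-yaw
        c,sn=np.cos(yaw),np.sin(yaw)
        t=np.array([c*d[0]+sn*d[1], sn*d[0]-c*d[1], -d[2]])/.25
        print("->",np.round(w,3),"t",np.round(t,3),"az",round(-dy/np.pi,3),"rows",round(max(np.linalg.norm(d)/.0625,abs(dy)/np.radians(10.7)),1))
        p=np.array(w[:3]); yaw=w[3]
E
python3 - <<'E'
from h import *
c=camera_params("wrist"); print(c)
s,T=pose(); print(T)
plan((.259,-.569,.35,.427),(.31,-.33,.4,.427),(.32,-.09,.4,.427),(.31,.12,.38,.7),(.37,.25,.3,1.0))
E
```

```text
{'intrinsics': array([[346.71215866,   0.        , 317.95722334],
       [  0.        , 346.71215866, 200.08764775],
       [  0.        ,   0.        ,   1.        ]]), 'mount': array([[-6.77092670e-04,  9.69013087e-01,  2.47008459e-01,
         6.93291039e-02],
       [ 9.99999759e-01,  6.18592209e-04,  3.14436848e-04,
        -4.04071345e-04],
       [ 1.51895913e-04,  2.47008612e-01, -9.69013273e-01,
         1.98348251e-02],
       [ 0.00000000e+00,  0.00000000e+00,  0.00000000e+00,
         1.00000000e+00]])}
[[ 9.10297968e-01  4.13953632e-01  5.95354492e-06  2.58706274e-01]
 [ 4.13953632e-01 -9.10297968e-01 -1.67174638e-05 -5.68943157e-01]
 [-1.50075501e-06  1.76823649e-05 -1.00000000e+00  4.04698307e-01]
 [ 0.00000000e+00  0.00000000e+00  0.00000000e+00  1.00000000e+00]]
-> [ 0.259 -0.569  0.35   0.427] t [ 0.001  0.001 -0.467] az -0.0 rows 1.9
-> [ 0.31  -0.33   0.4    0.427] t [ 0.582 -0.786 -0.2  ] az -0.0 rows 4.0
-> [ 0.32  -0.09   0.4    0.427] t [ 0.434 -0.857 -0.   ] az -0.0 rows 3.8
-> [0.31 0.12 0.38 0.7 ] t [ 0.311 -0.781  0.08 ] az -0.087 rows 3.4
-> [0.37 0.25 0.3  1.  ] t [ 0.519 -0.243  0.32 ] az -0.095 rows 2.6
```

```bash
python3 - <<'E'
from h import *
plan((.32,-.34,.233,.427),(.34,-.1,.233,.427),(.35,.13,.233,.7),(.40,.31,.233,1.2))
E
```

```text
-> [ 0.32  -0.34   0.233  0.427] t [ 0.602 -0.732  0.001] az -0.0 rows 3.8
-> [ 0.34  -0.1    0.233  0.427] t [ 0.47  -0.841 -0.   ] az -0.0 rows 3.9
-> [0.35  0.13  0.233 0.7  ] t [ 0.417 -0.821 -0.   ] az -0.087 rows 3.7
-> [0.4   0.31  0.233 1.2  ] t [ 0.617 -0.422 -0.   ] az -0.159 rows 3.0
```

{"fn": "carry_out", "kwargs": {
  "steps": [
    [[0.6, -0.73, 0, 0, 0, 0, 0], [0.6, -0.73, 0, 0, 0, 0, 0], [0.6, -0.73, 0, 0, 0, 0, 0], [0.6, -0.73, 0, 0, 0, 0, 0], [0.6, -0.73, 0, 0, 0, 0, 0]]
  ]
}}

```text
time_s: 1.62
ee_pos: [0.32, -0.3382, 0.4049]
tool_rot: [-3.141, -0.0, 0.43]
ft_force: [0.1, -0.2, 0.6]
opening: 0.092
gripper_force: 0.0
```

{"fn": "carry_out", "kwargs": {
  "steps": [
    [[0.47, -0.84, 0, 0, 0, 0, 0], [0.47, -0.84, 0, 0, 0, 0, 0], [0.47, -0.84, 0, 0, 0, 0, 0], [0.47, -0.84, 0, 0, 0, 0, 0], [0.47, -0.84, 0, 0, 0, 0, 0]]
  ]
}}

```text
time_s: 2.25
ee_pos: [0.3401, -0.0988, 0.405]
tool_rot: [3.141, -0.001, 0.432]
ft_force: [0.5, -0.2, -0.2]
opening: 0.0921
gripper_force: 0.0
```

{"fn": "carry_out", "kwargs": {
  "steps": [
    [[0.42, -0.82, 0, 0, 0, -0.087, 0], [0.42, -0.82, 0, 0, 0, -0.087, 0], [0.42, -0.82, 0, 0, 0, -0.087, 0], [0.42, -0.82, 0, 0, 0, -0.087, 0], [0.42, -0.82, 0, 0, 0, -0.087, 0]]
  ]
}}

```text
time_s: 2.88
ee_pos: [0.3516, 0.1305, 0.4049]
tool_rot: [3.141, -0.001, 0.703]
ft_force: [0.3, -0.5, -0.6]
opening: 0.092
gripper_force: 0.0
```

{"fn": "carry_out", "kwargs": {
  "steps": [
    [[0.62, -0.42, 0, 0, 0, -0.159, 0], [0.62, -0.42, 0, 0, 0, -0.159, 0], [0.62, -0.42, 0, 0, 0, -0.159, 0], [0.62, -0.42, 0, 0, 0, -0.159, 0], [0.62, -0.42, 0, 0, 0, -0.159, 0]]
  ]
}}

```text
time_s: 3.5
ee_pos: [0.4021, 0.3077, 0.4041]
tool_rot: [-3.141, 0.002, 1.198]
ft_force: [-0.7, -0.7, -0.0]
opening: 0.092
gripper_force: 0.0
```

```bash
python3 - <<'E'
from h import *
im,d,K,E,c=shot("wrist"); save("w1",im)
for t in ("switch_box","switch_handle"):
    for o in outline_of("wrist",t)[:2]:
        P=cloud(d,K,E,o["pixels"]); print(t,round(o["score"],2),np.round(o["extent"]),np.round(np.median(P,0),4))
P=cloud(d,K,E); near=np.hypot(P[:,0]-.41,P[:,1]-.325)<.08
def rect(Q):
    (x,y),wh,a=cv2.minAreaRect((Q[:,:2]*1000).astype(np.float32)); return np.round([x,y,*wh,a],1)
for lo,hi in((.08,.1),(.062,.1),(.04,.055)):
    Q=P[near&(P[:,2]>lo)&(P[:,2]<hi)]; print(lo,hi,len(Q),rect(Q),np.round(np.median(Q,0),4))
im,d,K,E,c=shot("top")
for o in outline_of("top","jar_0"):
    Q=cloud(d,K,E,o["pixels"]); print("jar",round(o["score"],2),np.round(o["extent"]),np.round(np.median(Q,0),3))
E
```

```text
switch_box 0.64 [262. 108. 365. 210.] [0.4087 0.3347 0.0493]
switch_box 0.35 [465. 202. 587. 296.] [0.5865 0.1761 0.0348]
switch_handle 0.74 [282. 120. 341. 211.] [0.4077 0.3321 0.0601]
0.08 0.1 1368 [406.7 330.7  73.9  14.   66.8] [0.4074 0.3326 0.09  ]
0.062 0.1 1376 [399.6 333.7  73.9  29.3  66.7] [0.4075 0.3329 0.09  ]
0.04 0.055 5397 [406.6 330.7  91.9  91.9  77.9] [0.4111 0.34   0.0463]
jar 0.73 [403. 215. 420. 228.] [ 0.486 -0.402  0.055]
jar 0.56 [356. 246. 369. 256.] [ 0.386 -0.221  0.055]
jar 0.51 [370. 209. 388. 219.] [ 0.513 -0.29   0.055]
jar 0.23 [221. 149. 236. 168.] [0.713 0.279 0.027]
jar 0.19 [252. 171. 334. 206.] [0.591 0.022 0.038]
```

View pics/w1.png

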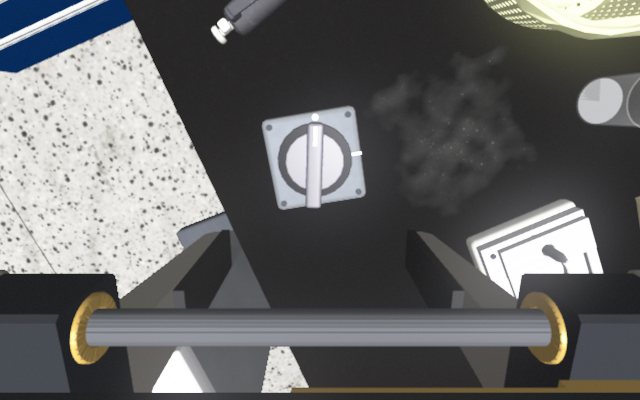

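```bash
python3 - <<'E'
from h import *
plan((.4067,.3307,.20,1.166),(.4067,.3307,.080,1.166),(.4067,.3307,.080,.4),(.4067,.3307,.080,-.23),(.4067,.3307,.22,-.23))
E
```

```text
-> [0.407 0.331 0.2   1.166] t [ 0.092 -0.014  0.134] az 0.01 rows 0.7
-> [0.407 0.331 0.08  1.166] t [0.   0.   0.48] az -0.0 rows 1.9
-> [0.407 0.331 0.08  0.4  ] t [ 0.  0. -0.] az 0.244 rows 4.1
-> [ 0.407  0.331  0.08  -0.23 ] t [ 0.  0. -0.] az 0.201 rows 3.4
-> [ 0.407  0.331  0.22  -0.23 ] t [ 0.   -0.   -0.56] az -0.0 rows 2.2
```

{"fn": "carry_out", "kwargs": {
  "steps": [
    [[0.092, -0.014, 0.1, 0, 0, 0.01, 0], [0.092, -0.014, 0.134, 0, 0, 0.01, 0], [0.092, -0.014, 0.37, 0, 0, 0.01, 0], [0.092, -0.014, 0.614, 0, 0, 0.01, 0], [0.092, -0.014, 0.614, 0, 0, 0.01, 0]]
  ]
}}

```text
time_s: 4.38
ee_pos: [0.4048, 0.3301, 0.2481]
tool_rot: [-3.138, 0.008, 1.168]
ft_force: [-0.4, 0.4, 0.9]
opening: 0.0921
gripper_force: 0.0
```

{"fn": "carry_out", "kwargs": {
  "steps": [
    [[0, 0, 0, 0, 0, 0, 1], [0, 0, 0, 0, 0, 0, 1], [0, 0, 0, 0, 0, 0, 1], [0, 0, 0, 0, 0, 0, 1], [0, 0, 0, 0, 0, 0, 1]]
  ]
}}

```text
time_s: 5.0
ee_pos: [0.4065, 0.3321, 0.2516]
tool_rot: [3.141, -0.001, 1.168]
ft_force: [-0.3, 0.6, 0.1]
opening: 0.0442
gripper_force: 0.0
```

{"fn": "carry_out", "kwargs": {
  "steps": [
    [[0, 0, 0, 0, 0, 0, 1], [0, 0, 0, 0, 0, 0, 1], [0, 0, 0, 0, 0, 0, 1], [0, 0, 0, 0, 0, 0, 1], [0, 0, 0, 0, 0, 0, 1]]
  ]
}}

```text
time_s: 5.62
ee_pos: [0.4073, 0.3317, 0.2512]
tool_rot: [3.14, -0.0, 1.169]
ft_force: [6.2, -4.9, -3.3]
opening: 0.0134
gripper_force: 30.0
```

{"fn": "carry_out", "kwargs": {
  "steps": [
    [[0, 0, 0, 0, 0, 0.05, 1], [0, 0, 0, 0, 0, 0.1, 1], [0, 0, 0, 0, 0, 0.15, 1], [0, 0, 0, 0, 0, 0.2, 1], [0, 0, 0, 0, 0, 0.245, 1]]
  ]
}}

```text
time_s: 6.25
ee_pos: [0.4077, 0.3313, 0.2512]
tool_rot: [3.139, -0.002, 0.395]
ft_force: [10.4, -8.5, -2.4]
opening: 0.0138
gripper_force: 30.0
```

{"fn": "carry_out", "kwargs": {
  "steps": [
    [[0, 0, 0, 0, 0, 0.05, 1], [0, 0, 0, 0, 0, 0.1, 1], [0, 0, 0, 0, 0, 0.15, 1], [0, 0, 0, 0, 0, 0.197, 1], [0, 0, 0, 0, 0, 0.197, 1]]
  ]
}}

```text
time_s: 6.88
ee_pos: [0.4077, 0.3308, 0.2511]
tool_rot: [3.14, -0.003, -0.22]
ft_force: [10.1, -12.2, -0.0]
opening: 0.0138
gripper_force: 30.0
```

```bash
python3 - <<'E'
from h import *
plan((.4077,.331,.25,-.22),(.48,.2,.28,-.02),(.575,.04,.28,-.02))
E
```

```text
-> [ 0.408  0.331  0.25  -0.22 ] t [-0.    -0.001 -0.681] az -0.0 rows 2.7
-> [ 0.48  0.2   0.28 -0.02] t [ 0.397  0.448 -0.12 ] az -0.064 rows 2.4
-> [ 0.575  0.04   0.28  -0.02 ] t [ 0.393  0.632 -0.   ] az -0.0 rows 3.0
```

{"fn": "carry_out", "kwargs": {
  "steps": [
    [[0, 0, 0, 0, 0, 0, 0], [0, 0, 0, 0, 0, 0, 0], [0, 0, 0, 0, 0, 0, 0], [0, 0, 0, 0, 0, 0, 0], [0, 0, 0, 0, 0, 0, 0]]
  ]
}}

```text
time_s: 7.5
ee_pos: [0.4064, 0.3321, 0.2512]
tool_rot: [3.142, 0.0, -0.22]
ft_force: [-0.4, -0.2, -0.6]
opening: 0.0619
gripper_force: 0.0
```

{"fn": "carry_out", "kwargs": {
  "steps": [
    [[0, 0, -0.15, 0, 0, 0, 0], [0, 0, -0.4, 0, 0, 0, 0], [0, 0, -0.65, 0, 0, 0, 0], [0, 0, -0.7, 0, 0, 0, 0]]
  ]
}}

```text
time_s: 8.0
ee_pos: [0.4071, 0.3326, 0.4307]
tool_rot: [-3.136, -0.005, -0.22]
ft_force: [0.5, -0.7, -0.0]
opening: 0.092
gripper_force: 0.0
```

{"fn": "carry_out", "kwargs": {
  "steps": [
    [[0.397, 0.448, -0.12, 0, 0, -0.064, 0], [0.397, 0.448, -0.12, 0, 0, -0.064, 0], [0.397, 0.448, -0.12, 0, 0, -0.064, 0]]
  ]
}}

```text
time_s: 8.38
ee_pos: [0.4795, 0.199, 0.4558]
tool_rot: [3.141, 0.001, -0.02]
ft_force: [-0.8, 1.5, -0.6]
opening: 0.0918
gripper_force: 0.0
```

{"fn": "carry_out", "kwargs": {
  "steps": [
    [[0.39, 0.63, 0, 0, 0, 0, 0], [0.39, 0.63, 0, 0, 0, 0, 0], [0.39, 0.63, 0, 0, 0, 0, 0], [0.39, 0.63, 0, 0, 0, 0, 0], [0.39, 0.63, 0, 0, 0, 0, 0]]
  ]
}}

```text
time_s: 9.0
ee_pos: [0.5729, 0.0417, 0.455]
tool_rot: [-3.141, 0.002, -0.02]
ft_force: [0.8, 0.4, -0.3]
opening: 0.092
gripper_force: 0.0
```

```bash
cat >> h.py <<'E'
def rect(Q):
    (x,y),wh,a=cv2.minAreaRect((Q[:,:2]*1000).astype(np.float32)); return np.round([x,y,*wh,a],1)
E
python3 - <<'E'
from h import *
s,T=pose(); print(T[:3,3])
im,d,K,E,c=shot("wrist"); save("w2",im); np.savez("w2",im=im,d=d,K=K,E=E)
P=cloud(d,K,E); near=(abs(P[:,0]-.59)<.12)&(abs(P[:,1]-.03)<.2)&((abs(P[:,0]-.59)<.075))
for lo,hi in((.112,.13),(.08,.095),(.057,.07),(.030,.047)):
    Q=P[near&(P[:,2]>lo)&(P[:,2]<hi)]; print(lo,hi,len(Q),rect(Q),np.round(np.median(Q,0),4))
B=P[near&(P[:,2]>.112)&(P[:,2]<.13)]; print(np.percentile(B[:,2],[5,50,95]))
F=P[near&(P[:,2]>.057)&(P[:,2]<.07)]
for sgn in(1,-1):
    Q=P[near&(P[:,2]>.074)&(P[:,2]<.1)&(sgn*(P[:,1]-.03)>.1)]; print("pin",len(Q),Q[:,:2].mean(0) if len(Q) else 0)
plan(start=None)
E
```

```text
[0.57291451 0.04170297 0.45501899]
0.112 0.13 1490 [599.5  28.8  87.9  14.    3.5] [0.6017 0.029  0.1231]
0.08 0.095 149 [599.   28.8  76.6 270.8  17.6] [ 0.6044 -0.1031  0.085 ]
0.057 0.07 9309 [599.3  28.9  88.3 308.9   3.4] [0.6028 0.0152 0.0632]
0.03 0.047 16789 [599.2  28.9 110.4 302.7   3.5] [0.6026 0.0331 0.0398]
[0.12168003 0.12311224 0.12435177]
pin 90 [0.59178272 0.16348561]
pin 101 [ 0.60829557 -0.1057436 ]
```

View pics/w2.png

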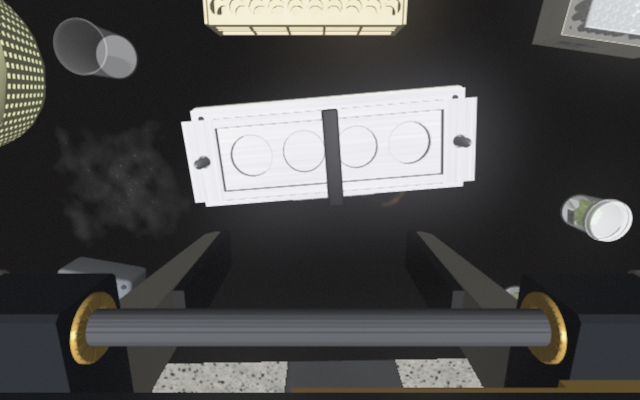

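```bash
python3 - <<'E'
from h import *
plan((.5995,.0288,.2,.06),(.5995,.0288,.112,.06),(.5995,.0288,.202,.06),(.42,.03,.202,.06),(.42,.03,.058,.06),(.42,.03,.2,.06))
E
```

```text
-> [0.6   0.029 0.2   0.06 ] t [0.108 0.052 0.336] az -0.025 rows 1.4
-> [0.6   0.029 0.112 0.06 ] t [0.    0.    0.352] az -0.0 rows 1.4
-> [0.6   0.029 0.202 0.06 ] t [ 0.    0.   -0.36] az -0.0 rows 1.4
-> [0.42  0.03  0.202 0.06 ] t [-0.716 -0.048 -0.   ] az -0.0 rows 2.9
-> [0.42  0.03  0.058 0.06 ] t [0.    0.    0.576] az -0.0 rows 2.3
-> [0.42 0.03 0.2  0.06] t [ 0.     0.    -0.568] az -0.0 rows 2.3
```

{"fn": "carry_out", "kwargs": {
  "steps": [
    [[0.108, 0.052, 0.17, 0, 0, -0.025, 0], [0.108, 0.052, 0.336, 0, 0, -0.025, 0], [0.108, 0.052, 0.336, 0, 0, -0.025, 0.3], [0.108, 0.052, 0.52, 0, 0, -0.025, 0.5], [0.108, 0.052, 0.688, 0, 0, -0.025, 0.5]]
  ]
}}

```text
time_s: 9.68
ee_pos: [0.6005, 0.0294, 0.2856]
tool_rot: [-3.141, -0.003, 0.061]
ft_force: [-0.4, 0.5, -1.0]
opening: 0.064
gripper_force: 0.0
```

{"fn": "carry_out", "kwargs": {
  "steps": [
    [[0, 0, 0, 0, 0, 0, 0.5], [0, 0, 0, 0, 0, 0, 1], [0, 0, 0, 0, 0, 0, 1], [0, 0, 0, 0, 0, 0, 1], [0, 0, 0, 0, 0, 0, 1]]
  ]
}}

```text
time_s: 10.3
ee_pos: [0.6001, 0.0281, 0.2849]
tool_rot: [3.142, -0.001, 0.059]
ft_force: [-0.9, -3.0, 0.3]
opening: 0.0143
gripper_force: 0.7
```

{"fn": "carry_out", "kwargs": {
  "steps": [
    [[0, 0, 0, 0, 0, 0, 1], [0, 0, 0, 0, 0, 0, 1], [0, 0, 0, 0, 0, 0, 1]]
  ]
}}

```text
time_s: 10.68
ee_pos: [0.6003, 0.0281, 0.2849]
tool_rot: [3.142, -0.001, 0.059]
ft_force: [-1.0, 0.2, 6.6]
opening: 0.0137
gripper_force: 30.0
```

{"fn": "carry_out", "kwargs": {
  "steps": [
    [[0, 0, -0.1, 0, 0, 0, 1], [0, 0, -0.2, 0, 0, 0, 1], [0, 0, -0.3, 0, 0, 0, 1], [0, 0, -0.36, 0, 0, 0, 1], [0, 0, -0.36, 0, 0, 0, 1]]
  ]
}}

```text
time_s: 11.3
ee_pos: [0.6002, 0.0282, 0.3748]
tool_rot: [3.142, -0.001, 0.059]
ft_force: [-0.1, -0.1, -1.4]
opening: 0.0134
gripper_force: 30.0
```

```bash
python3 - <<'E'
from h import *
s,T=pose(); print(s["ft_force"])
im,d,K,E,c=shot("wrist")
P=cloud(d,K,E); n=(abs(P[:,0]-.6)<.075)&(abs(P[:,1]-.03)<.17)
print(np.histogram(P[n,2],np.arange(0.02,.26,.01)))
E
```

```text
[-0.10433446 -0.05065772 -1.36645683]
(array([ 1568, 14110, 14084,   458,   129,   151,   229,    17,     0,
           0,     0,     0,  1609, 22666,    53,    74,   203,   403,
         564,  5065,   843,   942,  1059]), array([0.02, 0.03, 0.04, 0.05, 0.06, 0.07, 0.08, 0.09, 0.1 , 0.11, 0.12,
       0.13, 0.14, 0.15, 0.16, 0.17, 0.18, 0.19, 0.2 , 0.21, 0.22, 0.23,
       0.24, 0.25]))
```

{"fn": "carry_out", "kwargs": {
  "steps": [
    [[-0.15, -0.01, 0, 0, 0, 0, 1], [-0.3, -0.02, 0, 0, 0, 0, 1], [-0.45, -0.03, 0, 0, 0, 0, 1], [-0.6, -0.04, 0, 0, 0, 0, 1], [-0.72, -0.048, 0, 0, 0, 0, 1]]
  ]
}}

```text
time_s: 11.98
ee_pos: [0.4176, 0.0294, 0.3729]
tool_rot: [-3.142, 0.002, 0.059]
ft_force: [0.6, 0.4, -2.7]
opening: 0.0135
gripper_force: 30.0
```

{"fn": "carry_out", "kwargs": {
  "steps": [
    [[0, 0, 0.13, 0, 0, 0, 1], [0, 0, 0.26, 0, 0, 0, 1], [0, 0, 0.39, 0, 0, 0, 1], [0, 0, 0.5, 0, 0, 0, 1], [0, 0, 0.54, 0, 0, 0, 1]]
  ]
}}

```text
time_s: 12.6
ee_pos: [0.4185, 0.0294, 0.2372]
tool_rot: [3.142, 0.004, 0.059]
ft_force: [-0.1, 0.8, -2.2]
opening: 0.0138
gripper_force: 30.0
```

{"fn": "carry_out", "kwargs": {
  "steps": [
    [[0, 0, 0.015, 0, 0, 0, 1], [0, 0, 0.03, 0, 0, 0, 1], [0, 0, 0.03, 0, 0, 0, 1]]
  ]
}}

```text
time_s: 12.98
ee_pos: [0.4198, 0.0295, 0.2321]
tool_rot: [-3.142, -0.001, 0.059]
ft_force: [-0.1, 1.1, -2.1]
opening: 0.0136
gripper_force: 30.0
```

{"fn": "carry_out", "kwargs": {
  "steps": [
    [[0, 0, 0.008, 0, 0, 0, 1], [0, 0, 0.008, 0, 0, 0, 1], [0, 0, 0.008, 0, 0, 0, 0], [0, 0, 0.008, 0, 0, 0, 0], [0, 0, 0.008, 0, 0, 0, 0]]
  ]
}}

```text
time_s: 13.6
ee_pos: [0.4196, 0.0295, 0.2297]
tool_rot: [-3.142, -0.0, 0.059]
ft_force: [1.1, 0.2, -0.7]
opening: 0.0418
gripper_force: 0.0
```

{"fn": "carry_out", "kwargs": {
  "steps": [
    [[0, 0, 0, 0, 0, 0, 0], [0, 0, 0, 0, 0, 0, 0], [0, 0, -0.15, 0, 0, 0, 0], [0, 0, -0.38, 0, 0, 0, 0], [0, 0, -0.6, 0, 0, 0, 0]]
  ]
}}

```text
time_s: 14.22
ee_pos: [0.4193, 0.0295, 0.3813]
tool_rot: [-3.142, 0.0, 0.059]
ft_force: [0.2, 0.4, -0.9]
opening: 0.0909
gripper_force: 0.0
```

```bash
python3 - <<'E'
from h import *
plan((.44,-.15,.24,-.3),(.42,-.26,.24,-.6))
im,d,K,E,c=shot("top")
o=outline_of("top","frame")[0]; P=cloud(d,K,E,o["pixels"]); print(o["score"],np.median(P,0))
P=cloud(d,K,E); n=(abs(P[:,0]-.42)<.09)&(abs(P[:,1]-.03)<.18)
Q=P[n&(P[:,2]>.003)&(P[:,2]<.015)]; print(rect(Q))
E
```

```text
-> [ 0.44 -0.15  0.24 -0.3 ] t [ 0.04   0.722 -0.12 ] az 0.114 rows 2.9
-> [ 0.42 -0.26  0.24 -0.6 ] t [ 0.054  0.444 -0.   ] az 0.095 rows 1.8
0.82 [ 0.42502945 -0.10275587  0.00769882]
[420.1  30.8 356.7 179.4  90. ]
```

```bash
python3 - <<'E'
from h import *
plan((.39,-.19,.24,.06),(.355,-.30,.25,.06))
E
```

```text
-> [ 0.39 -0.19  0.24  0.06] t [-0.177  0.869 -0.106] az -0.0 rows 3.6
-> [ 0.355 -0.3    0.25   0.06 ] t [-0.166  0.431 -0.04 ] az -0.0 rows 1.9
```

{"fn": "carry_out", "kwargs": {
  "steps": [
    [[0, 0.2, -0.106, 0, 0, 0, 0], [-0.177, 0.869, -0.106, 0, 0, 0, 0], [-0.177, 0.869, -0.106, 0, 0, 0, 0], [-0.177, 0.869, -0.106, 0, 0, 0, 0], [-0.177, 0.869, -0.106, 0, 0, 0, 0]]
  ]
}}

```text
time_s: 14.95
ee_pos: [0.3874, -0.1923, 0.4055]
tool_rot: [3.142, 0.001, 0.055]
ft_force: [-0.1, 0.4, -0.5]
opening: 0.092
gripper_force: 0.0
```

{"fn": "carry_out", "kwargs": {
  "steps": [
    [[-0.166, 0.431, -0.04, 0, 0, 0, 0], [-0.166, 0.431, -0.04, 0, 0, 0, 0], [-0.166, 0.431, -0.04, 0, 0, 0, 0], [-0.166, 0.431, -0.04, 0, 0, 0, 0]]
  ]
}}

```text
time_s: 15.45
ee_pos: [0.3534, -0.299, 0.4155]
tool_rot: [-3.14, 0.001, 0.059]
ft_force: [-0.6, 0.0, 0.5]
opening: 0.0922
gripper_force: 0.0
```

```bash
python3 - <<'E'
from h import *
im,d,K,E,c=shot("wrist"); save("w3",im)
P=cloud(d,K,E)
for o in outline_of("wrist","jar_0"):
    Q=cloud(d,K,E,o["pixels"]); m=np.median(Q,0)
    C=P[(np.hypot(P[:,0]-m[0],P[:,1]-m[1])<.06)&(P[:,2]>.05)&(P[:,2]<.065)]
    if o["score"]>.3 and len(C)>20: print(round(o["score"],2),np.round(o["extent"]),np.round(m,3),rect(C),np.round(np.r_[cv2.minEnclosingCircle((C[:,:2]*1000).astype(np.float32))[0],np.median(C[:,2])*1000],1))
im,d,K,E,c=shot("scene")
for o in outline_of("scene","jar_0"):
    Q=cloud(d,K,E,o["pixels"]); print("scene",round(o["score"],2),np.round(np.median(Q,0),3))
E
```

```text
0.65 [219. 122. 273. 172.] [ 0.384 -0.227  0.056] [ 383.8 -225.9   48.7   48.9   47.4] [ 383.5 -225.8   55.9]
0.65 [404.  16. 469.  78.] [ 0.484 -0.4    0.056] [ 485.8 -403.5   49.2   48.9   40.6] [ 485.5 -403.4   55.9]
0.6 [292.   3. 351.  45.] [ 0.503 -0.293  0.056] [ 502.7 -292.2   30.7   49.2    3. ] [ 510.8 -291.8   56.2]
scene 0.86 [ 0.506 -0.305  0.052]
scene 0.53 [ 0.38  -0.241  0.051]
```

View pics/w3.png

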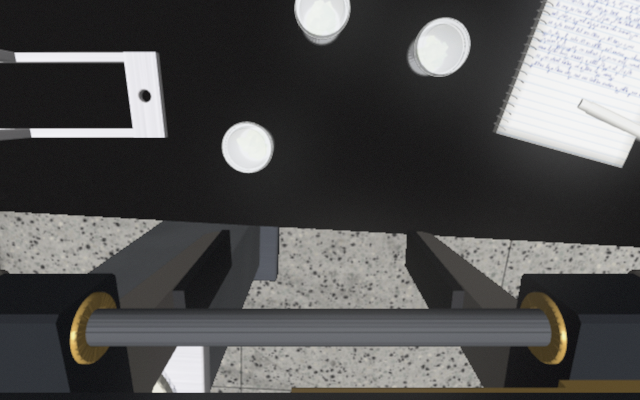

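```bash
python3 - <<'E'
from h import *
plan((.37,-.25,.2,.95),(.3837,-.2259,.13,1.631),(.3837,-.2259,.03,1.631),(.3837,-.2259,.15,1.631),(.49,-.05,.15,1.631),(.594,.1186,.15,1.631),(.594,.1186,.065,1.631))
E
```

```text
-> [ 0.37 -0.25  0.2   0.95] t [ 0.077 -0.191  0.178] az -0.283 rows 4.8
-> [ 0.384 -0.226  0.13   1.631] t [ 0.11  -0.011  0.28 ] az -0.217 rows 3.6
-> [ 0.384 -0.226  0.03   1.631] t [0.  0.  0.4] az -0.0 rows 1.6
-> [ 0.384 -0.226  0.15   1.631] t [ 0.    0.   -0.48] az -0.0 rows 1.9
-> [ 0.49  -0.05   0.15   1.631] t [ 0.677  0.467 -0.   ] az -0.0 rows 3.3
-> [0.594 0.119 0.15  1.631] t [ 0.648  0.456 -0.   ] az -0.0 rows 3.2
-> [0.594 0.119 0.065 1.631] t [0.   0.   0.34] az -0.0 rows 1.4
```

{"fn": "carry_out", "kwargs": {
  "steps": [
    [[0.077, -0.191, 0.178, 0, 0, -0.057, 0], [0.077, -0.191, 0.178, 0, 0, -0.115, 0], [0.077, -0.191, 0.178, 0, 0, -0.172, 0], [0.077, -0.191, 0.178, 0, 0, -0.23, 0], [0.077, -0.191, 0.178, 0, 0, -0.283, 0]]
  ]
}}

```text
time_s: 16.27
ee_pos: [0.3699, -0.2503, 0.3716]
tool_rot: [-3.142, -0.0, 0.956]
ft_force: [0.3, 0.5, 0.1]
opening: 0.092
gripper_force: 0.0
```

{"fn": "carry_out", "kwargs": {
  "steps": [
    [[0.11, -0.011, 0.28, 0, 0, -0.057, 0], [0.11, -0.011, 0.28, 0, 0, -0.115, 0.1], [0.11, -0.011, 0.28, 0, 0, -0.172, 0.2], [0.11, -0.011, 0.28, 0, 0, -0.217, 0.2], [0.11, -0.011, 0.28, 0, 0, -0.217, 0.2]]
  ]
}}

```text
time_s: 16.9
ee_pos: [0.3837, -0.2265, 0.3017]
tool_rot: [3.142, -0.0, 1.63]
ft_force: [0.4, -0.8, 0.7]
opening: 0.0736
gripper_force: 0.0
```

```bash
python3 - <<'E'
from h import *
s,T=pose(); print(T[:3,3],s["tool_rot"],s["opening"])
plan((.3837,-.2259,.03,1.631))
E
```

```text
[ 0.38366981 -0.22652836  0.3016803 ] [ 3.14158797e+00 -1.05411601e-04  1.63029233e+00] 0.07357305137210904
-> [ 0.384 -0.226  0.03   1.631] t [0.003 0.    0.401] az -0.0 rows 1.6
```

{"fn": "carry_out", "kwargs": {
  "steps": [
    [[0.002, 0, 0.15, 0, 0, 0, 0.2], [0.002, 0, 0.3, 0, 0, 0, 0.2], [0.002, 0, 0.4, 0, 0, 0, 0.2], [0.002, 0, 0.4, 0, 0, 0, 1], [0.002, 0, 0.4, 0, 0, 0, 1]]
  ]
}}

```text
time_s: 17.52
ee_pos: [0.3838, -0.2267, 0.2024]
tool_rot: [3.141, 0.0, 1.629]
ft_force: [0.3, -0.0, 0.5]
opening: 0.0558
gripper_force: 0.0
```

{"fn": "carry_out", "kwargs": {
  "steps": [
    [[0, 0, 0, 0, 0, 0, 1], [0, 0, 0, 0, 0, 0, 1], [0, 0, 0, 0, 0, 0, 1], [0, 0, 0, 0, 0, 0, 1]]
  ]
}}

```text
time_s: 18.02
ee_pos: [0.3839, -0.227, 0.2027]
tool_rot: [3.14, 0.001, 1.63]
ft_force: [-0.6, 0.4, 8.8]
opening: 0.0439
gripper_force: 30.0
```

{"fn": "carry_out", "kwargs": {
  "steps": [
    [[0, 0, -0.12, 0, 0, 0, 1], [0, 0, -0.3, 0, 0, 0, 1], [0, 0, -0.48, 0, 0, 0, 1], [0, 0, -0.48, 0, 0, 0, 1]]
  ]
}}

```text
time_s: 18.52
ee_pos: [0.3843, -0.2273, 0.325]
tool_rot: [3.136, 0.004, 1.63]
ft_force: [-0.1, -0.8, 0.9]
opening: 0.044
gripper_force: 30.0
```

{"fn": "carry_out", "kwargs": {
  "steps": [
    [[0.17, 0.117, 0, 0, 0, 0, 1], [0.34, 0.234, 0, 0, 0, 0, 1], [0.51, 0.35, 0, 0, 0, 0, 1], [0.677, 0.467, 0, 0, 0, 0, 1]]
  ]
}}

```text
time_s: 19.02
ee_pos: [0.4902, -0.0493, 0.3208]
tool_rot: [-3.141, -0.0, 1.63]
ft_force: [-0.1, -1.1, -0.0]
opening: 0.0443
gripper_force: 30.0
```

{"fn": "carry_out", "kwargs": {
  "steps": [
    [[0.16, 0.115, 0, 0, 0, 0, 1], [0.32, 0.23, 0, 0, 0, 0, 1], [0.48, 0.34, 0, 0, 0, 0, 1], [0.648, 0.456, 0, 0, 0, 0, 1], [0.648, 0.456, 0, 0, 0, 0, 1]]
  ]
}}

```text
time_s: 19.65
ee_pos: [0.595, 0.1201, 0.3205]
tool_rot: [3.142, -0.0, 1.633]
ft_force: [0.1, -0.3, -0.3]
opening: 0.044
gripper_force: 30.0
```

```bash
python3 - <<'E'
from h import *
s,T=pose(); print(T[:3,3],s["tool_rot"],s["opening"])
plan((.594,.1186,.066,1.631))
im,d,K,E,c=shot("wrist"); save("w4",im)
P=cloud(d,K,E); n=(abs(P[:,0]-T[0,3])<.035)&(abs(P[:,1]-T[1,3])<.04)&(P[:,2]>.11)&(P[:,2]<.2); print(rect(P[n]) if n.sum()>9 else n.sum(), np.percentile(P[n,2],[2,50,98]))
E
```

```text
[0.59503662 0.12010067 0.32048365] [ 3.14154338e+00 -4.21237600e-04  1.63276858e+00] 0.044002659982678376
-> [0.594 0.119 0.066 1.631] t [-0.006 -0.005  0.332] az 0.001 rows 1.3
[595.2 127.8  70.2  37.3   3.3] [0.13078683 0.17355366 0.19709135]
```

View pics/w4.png

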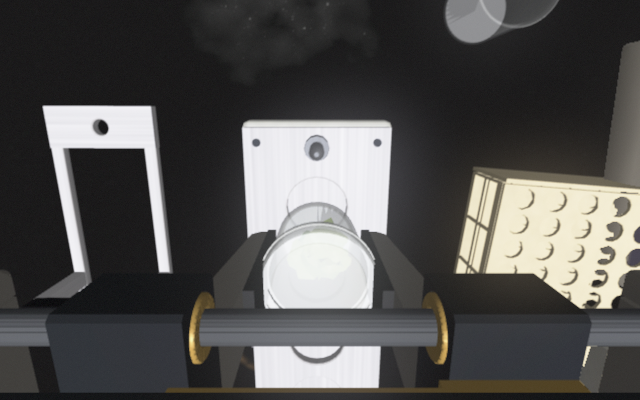

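```bash
python3 - <<'E'
from h import *
im,d,K,E,c=shot("wrist"); s,T=pose()
P=cloud(d,K,E); n=(abs(P[:,0]-T[0,3])<.03)&(abs(P[:,1]-T[1,3]-.01)<.04)&(P[:,2]>.165)&(P[:,2]<.185)
Q=P[n]; print(len(Q),np.percentile(Q,[1,50,99],0), "tool",T[:3,3])
print(proj([T[0,3],T[1,3],.1755],K,E), proj([T[0,3],T[1,3]+.025,.1755],K,E))
E
```

```text
9586 [[0.56522136 0.10992615 0.16691736]
 [0.59311724 0.12740754 0.17341133]
 [0.62165039 0.14389884 0.18381844]] tool [0.59344065 0.11754791 0.32036816]
(np.float64(317.2244909458444), np.float64(294.0466328141695)) (np.float64(321.16033295630535), np.float64(235.0851475405836))
```

{"fn": "carry_out", "kwargs": {
  "steps": [
    [[0, 0, 0.12, 0, 0, 0, 1], [0, 0, 0.24, 0, 0, 0, 1], [0, 0, 0.3, 0, 0, 0, 1], [0, 0, 0.332, 0, 0, 0, 1], [0, 0, 0.332, 0, 0, 0, 1]]
  ]
}}

```text
time_s: 20.38
ee_pos: [0.5941, 0.1172, 0.2388]
tool_rot: [-3.141, 0.0, 1.63]
ft_force: [0.4, 0.1, -0.1]
opening: 0.0443
gripper_force: 30.0
```

{"fn": "carry_out", "kwargs": {
  "steps": [
    [[0, 0, 0.006, 0, 0, 0, 1], [0, 0, 0.006, 0, 0, 0, 0.2], [0, 0, 0.006, 0, 0, 0, 0.2], [0, 0, 0.006, 0, 0, 0, 0.2], [0, 0, 0.006, 0, 0, 0, 0.2]]
  ]
}}

```text
time_s: 21.0
ee_pos: [0.5942, 0.1176, 0.2373]
tool_rot: [3.141, -0.0, 1.63]
ft_force: [-0.2, 0.9, 0.3]
opening: 0.0738
gripper_force: 0.0
```

{"fn": "carry_out", "kwargs": {
  "steps": [
    [[0, 0, -0.1, 0, 0, 0, 0.2], [0, 0, -0.3, 0, 0, 0, 0.2], [0, 0, -0.5, 0, 0, 0, 0.2]]
  ]
}}

```text
time_s: 21.38
ee_pos: [0.5939, 0.1175, 0.3633]
tool_rot: [-3.141, 0.0, 1.63]
ft_force: [0.7, -1.1, -0.1]
opening: 0.0733
gripper_force: 0.0
```

```bash
python3 - <<'E'
from h import *
plan((.553,-.09,.19,1.631),(.512,-.2925,.17,1.631),(.512,-.2925,.03,1.631))
E
```

```text
-> [ 0.553 -0.09   0.19   1.631] t [-0.819 -0.213  0.007] az -0.0 rows 3.4
-> [ 0.512 -0.292  0.17   1.631] t [-0.799 -0.212  0.08 ] az -0.0 rows 3.3
-> [ 0.512 -0.292  0.03   1.631] t [0.   0.   0.56] az -0.0 rows 2.2
```

{"fn": "carry_out", "kwargs": {
  "steps": [
    [[-0.82, -0.213, 0, 0, 0, 0, 0.2], [-0.82, -0.213, 0, 0, 0, 0, 0.2], [-0.82, -0.213, 0, 0, 0, 0, 0.2], [-0.82, -0.213, 0, 0, 0, 0, 0.2]]
  ]
}}

```text
time_s: 21.88
ee_pos: [0.5522, -0.093, 0.3624]
tool_rot: [-3.142, 0.001, 1.628]
ft_force: [0.9, 0.5, 0.4]
opening: 0.0732
gripper_force: 0.0
```

{"fn": "carry_out", "kwargs": {
  "steps": [
    [[-0.8, -0.212, 0.08, 0, 0, 0, 0.2], [-0.8, -0.212, 0.08, 0, 0, 0, 0.2], [-0.8, -0.212, 0.08, 0, 0, 0, 0.2], [-0.8, -0.212, 0.08, 0, 0, 0, 0.2], [-0.8, -0.212, 0.08, 0, 0, 0, 0.2]]
  ]
}}

```text
time_s: 22.5
ee_pos: [0.5117, -0.2937, 0.342]
tool_rot: [-3.141, -0.001, 1.628]
ft_force: [0.0, 0.2, 0.1]
opening: 0.0737
gripper_force: 0.0
```

```bash
python3 - <<'E'
from h import *
im,d,K,E,c=shot("wrist"); s,T=pose(); print(T[:3,3],s["opening"])
P=cloud(d,K,E); n=(abs(P[:,0]-.512)<.04)&(abs(P[:,1]+.2925)<.04)&(P[:,2]>.05)&(P[:,2]<.065)
print(n.sum(),rect(P[n]))
im,d,K,E,c=shot("top"); P=cloud(d,K,E); n=(abs(P[:,0]-.594)<.04)&(abs(P[:,1]-.1186)<.04)&(P[:,2]>.07)
print("placed jar",n.sum(),rect(P[n]),np.median(P[n],0))
plan((.512,-.2925,.03,1.631))
E
```

```text
[ 0.51203916 -0.29263385  0.34204969] 0.07359175012602162
2975 [ 511.9 -291.9   49.2   48.4    1.2]
placed jar 161 [594.5 118.2  47.8  47.2  46.1] [0.5951738  0.11804664 0.08742371]
-> [ 0.512 -0.292  0.03   1.631] t [-0.002 -0.001  0.563] az -0.0 rows 2.3
```

{"fn": "carry_out", "kwargs": {
  "steps": [
    [[0, 0, 0.2, 0, 0, 0, 0.2], [0, 0, 0.4, 0, 0, 0, 0.2], [0, 0, 0.56, 0, 0, 0, 0.2], [0, 0, 0.56, 0, 0, 0, 0.2], [0, 0, 0.56, 0, 0, 0, 1]]
  ]
}}

```text
time_s: 23.22
ee_pos: [0.513, -0.2923, 0.2036]
tool_rot: [3.14, 0.001, 1.631]
ft_force: [0.8, 0.9, -0.2]
opening: 0.0657
gripper_force: 0.0
```

{"fn": "carry_out", "kwargs": {
  "steps": [
    [[0, 0, 0, 0, 0, 0, 1], [0, 0, 0, 0, 0, 0, 1], [0, 0, 0, 0, 0, 0, 1], [0, 0, 0, 0, 0, 0, 1], [0, 0, 0, 0, 0, 0, 1]]
  ]
}}

```text
time_s: 23.85
ee_pos: [0.5124, -0.2933, 0.2036]
tool_rot: [3.14, 0.001, 1.63]
ft_force: [-0.9, 1.3, 7.4]
opening: 0.044
gripper_force: 30.0
```

{"fn": "carry_out", "kwargs": {
  "steps": [
    [[0, 0, -0.12, 0, 0, 0, 1], [0, 0, -0.3, 0, 0, 0, 1], [0, 0, -0.48, 0, 0, 0, 1], [0, 0, -0.48, 0, 0, 0, 1]]
  ]
}}

```text
time_s: 24.35
ee_pos: [0.5131, -0.2937, 0.3264]
tool_rot: [3.135, 0.004, 1.63]
ft_force: [0.2, 0.5, -0.4]
opening: 0.0436
gripper_force: 30.0
```

{"fn": "carry_out", "kwargs": {
  "steps": [
    [[0.2, 0.1, 0, 0, 0, 0, 1], [0.4, 0.2, 0, 0, 0, 0, 1], [0.6, 0.3, 0, 0, 0, 0, 1], [0.8, 0.38, 0, 0, 0, 0, 1], [0.9, 0.425, 0, 0, 0, 0, 1]]
  ]
}}

```text
time_s: 24.98
ee_pos: [0.6049, -0.0596, 0.3211]
tool_rot: [-3.14, -0.001, 1.632]
ft_force: [-0.1, 0.0, -0.4]
opening: 0.0434
gripper_force: 30.0
```

```bash
cat > chk.py <<'E'
from h import *
import sys
x,y=map(float,sys.argv[1:3])
im,d,K,E,c=shot("wrist"); s,T=pose()
P=cloud(d,K,E); h=T[2,3]-.1714
Q=P[(abs(P[:,0]-T[0,3])<.03)&(abs(P[:,1]-T[1,3]-.01)<.04)&(P[:,2]>h+.015)&(P[:,2]<h+.035)]
print(len(Q),np.percentile(Q,[1,50,99],0).round(4), "tool",T[:3,3],s["opening"])
plan((x,y,.064,1.631))
E
python3 chk.py .605 -.061
```

```text
9559 [[ 0.5775 -0.0684  0.1668]
 [ 0.6045 -0.0507  0.1736]
 [ 0.6338 -0.0342  0.1837]] tool [ 0.60572855 -0.05789852  0.32122212] 0.043796392198282005
-> [ 0.605 -0.061  0.064  1.631] t [-0.012 -0.004  0.343] az 0.0 rows 1.4
```

{"fn": "carry_out", "kwargs": {
  "steps": [
    [[-0.008, -0.002, 0.12, 0, 0, 0, 1], [-0.008, -0.002, 0.24, 0, 0, 0, 1], [-0.008, -0.002, 0.3, 0, 0, 0, 1], [-0.008, -0.002, 0.335, 0, 0, 0, 1], [-0.008, -0.002, 0.335, 0, 0, 0, 1]]
  ]
}}

```text
time_s: 25.65
ee_pos: [0.6044, -0.0643, 0.2381]
tool_rot: [-3.141, -0.0, 1.63]
ft_force: [0.2, 0.5, -0.5]
opening: 0.0436
gripper_force: 30.0
```

{"fn": "carry_out", "kwargs": {
  "steps": [
    [[0, 0, 0.004, 0, 0, 0, 1], [0, 0, 0.004, 0, 0, 0, 0.2], [0, 0, 0.004, 0, 0, 0, 0.2], [0, 0, 0.004, 0, 0, 0, 0.2], [0, 0, 0.004, 0, 0, 0, 0.2]]
  ]
}}

```text
time_s: 26.28
ee_pos: [0.6044, -0.0641, 0.2375]
tool_rot: [3.142, 0.0, 1.63]
ft_force: [0.9, -0.2, 0.6]
opening: 0.0735
gripper_force: 0.0
```

{"fn": "carry_out", "kwargs": {
  "steps": [
    [[0, 0, -0.1, 0, 0, 0, 0.2], [0, 0, -0.3, 0, 0, 0, 0.2], [0, 0, -0.5, 0, 0, 0, 0.2]]
  ]
}}

```text
time_s: 26.65
ee_pos: [0.6042, -0.0641, 0.3635]
tool_rot: [-3.141, -0.0, 1.63]
ft_force: [0.6, 0.0, 0.9]
opening: 0.0736
gripper_force: 0.0
```

```bash
python3 - <<'E'
from h import *
s,T=pose(); print(s["opening"])
plan((.545,-.24,.19,1.631),(.4856,-.4034,.17,1.631))
im,d,K,E,c=shot("top"); P=cloud(d,K,E); n=(abs(P[:,0]-.605)<.04)&(abs(P[:,1]+.061)<.035)&(P[:,2]>.07)&(P[:,2]<.1)
print("placed jar",n.sum(),rect(P[n]),np.median(P[n],0))
E
```

```text
0.07356951373261217
-> [ 0.545 -0.24   0.19   1.631] t [-0.688 -0.278  0.008] az -0.0 rows 3.0
-> [ 0.486 -0.403  0.17   1.631] t [-0.638 -0.276  0.08 ] az -0.0 rows 2.8
placed jar 0 [0. 0. 0. 0. 0.] [nan nan nan]
  return _methods._mean(a, axis=axis, dtype=dtype,
  ret = um.true_divide(
```

{"fn": "carry_out", "kwargs": {
  "steps": [
    [[-0.69, -0.28, 0, 0, 0, 0, 0.2], [-0.69, -0.28, 0, 0, 0, 0, 0.2], [-0.69, -0.28, 0, 0, 0, 0, 0.2], [-0.69, -0.28, 0, 0, 0, 0, 0.2]]
  ]
}}

```text
time_s: 27.2
ee_pos: [0.5433, -0.2438, 0.3623]
tool_rot: [-3.141, 0.001, 1.626]
ft_force: [-0.4, 0.5, -0.2]
opening: 0.0733
gripper_force: 0.0
```

```bash
python3 - <<'E'
from h import *
im,d,K,E,c=shot("top"); P=cloud(d,K,E)
for x,y in((.605,-.061),(.594,.1186)):
    n=(abs(P[:,0]-x)<.04)&(abs(P[:,1]-y)<.035)&(P[:,2]>.07)&(P[:,2]<.1)
    print("top",n.sum(),rect(P[n]),np.percentile(P[n,2],[5,50,95]))
im,d,K,E,c=shot("wrist"); P=cloud(d,K,E); save("w5",im)
for x,y in((.605,-.061),(.594,.1186)):
    n=(abs(P[:,0]-x)<.04)&(abs(P[:,1]-y)<.035)&(P[:,2]>.07)&(P[:,2]<.1)
    if n.sum()>50:
        Q=P[n&(P[:,2]>.083)]; A=np.c_[Q[:,:2]-[x,y],np.ones(len(Q))]; print("wrist",rect(Q),np.linalg.lstsq(A,Q[:,2],rcond=None)[0])
E
```

```text
top 155 [604.3 -63.4  47.   46.    0.8] [0.08311454 0.08773336 0.0922237 ]
top 161 [594.3 117.9  47.1  47.4  46.1] [0.0822269  0.08769467 0.09148749]
```

{"fn": "carry_out", "kwargs": {
  "steps": [
    [[-0.63, -0.266, 0.08, 0, 0, 0, 0.2], [-0.63, -0.266, 0.08, 0, 0, 0, 0.2], [-0.63, -0.266, 0.08, 0, 0, 0, 0.2], [-0.63, -0.266, 0.08, 0, 0, 0, 0.2], [-0.63, -0.266, 0.08, 0, 0, 0, 0.2]]
  ]
}}

```text
time_s: 27.92
ee_pos: [0.4885, -0.4003, 0.3422]
tool_rot: [-3.141, -0.001, 1.631]
ft_force: [0.2, 0.4, -0.8]
opening: 0.0736
gripper_force: 0.0
```

```bash
python3 - <<'E'
from h import *
im,d,K,E,c=shot("wrist"); s,T=pose(); print(T[:3,3],s["opening"])
P=cloud(d,K,E); n=(abs(P[:,0]-.4856)<.04)&(abs(P[:,1]+.4034)<.04)&(P[:,2]>.05)&(P[:,2]<.065)
print(n.sum(),rect(P[n]))
plan((.4856,-.4034,.03,1.631))
E
```

```text
[ 0.48862829 -0.39998138  0.34240531] 0.0736825263283209
2925 [ 485.8 -404.1   49.2   49.    73.9]
-> [ 0.486 -0.403  0.03   1.631] t [-0.013 -0.013  0.564] az 0.0 rows 2.3
```

{"fn": "carry_out", "kwargs": {
  "steps": [
    [[-0.0145, -0.013, 0.2, 0, 0, 0, 0.2], [-0.0145, -0.013, 0.4, 0, 0, 0, 0.2], [-0.0145, -0.013, 0.56, 0, 0, 0, 0.2], [-0.0145, -0.013, 0.56, 0, 0, 0, 0.2], [-0.0145, -0.013, 0.56, 0, 0, 0, 1]]
  ]
}}

```text
time_s: 28.6
ee_pos: [0.4858, -0.405, 0.204]
tool_rot: [3.14, 0.001, 1.631]
ft_force: [0.8, 0.1, -0.1]
opening: 0.0658
gripper_force: 0.0
```

{"fn": "carry_out", "kwargs": {
  "steps": [
    [[0, 0, 0, 0, 0, 0, 1], [0, 0, 0, 0, 0, 0, 1], [0, 0, 0, 0, 0, 0, 1], [0, 0, 0, 0, 0, 0, 1], [0, 0, 0, 0, 0, 0, 1]]
  ]
}}

```text
time_s: 29.22
ee_pos: [0.4851, -0.4058, 0.2039]
tool_rot: [3.14, 0.001, 1.63]
ft_force: [1.2, 1.8, 8.5]
opening: 0.0441
gripper_force: 30.0
```

{"fn": "carry_out", "kwargs": {
  "steps": [
    [[0, 0, -0.12, 0, 0, 0, 1], [0, 0, -0.3, 0, 0, 0, 1], [0, 0, -0.48, 0, 0, 0, 1], [0, 0, -0.48, 0, 0, 0, 1]]
  ]
}}

```text
time_s: 29.72
ee_pos: [0.4855, -0.4064, 0.3267]
tool_rot: [3.136, 0.005, 1.63]
ft_force: [-1.4, 0.7, -0.4]
opening: 0.044
gripper_force: 30.0
```

{"fn": "carry_out", "kwargs": {
  "steps": [
    [[0.2, 0.07, 0, 0, 0, 0, 1], [0.4, 0.14, 0, 0, 0, 0, 1], [0.6, 0.21, 0, 0, 0, 0, 1], [0.8, 0.28, 0, 0, 0, 0, 1], [0.85, 0.3, 0, 0, 0, 0, 1]]
  ]
}}

```text
time_s: 30.35
ee_pos: [0.547, -0.1863, 0.3214]
tool_rot: [-3.14, -0.001, 1.633]
ft_force: [0.2, 0.0, -0.2]
opening: 0.0441
gripper_force: 30.0
```

{"fn": "carry_out", "kwargs": {
  "steps": [
    [[0.2, 0.07, 0, 0, 0, 0, 1], [0.4, 0.14, 0, 0, 0, 0, 1], [0.6, 0.21, 0, 0, 0, 0, 1], [0.73, 0.258, 0, 0, 0, 0, 1], [0.73, 0.258, 0, 0, 0, 0, 1]]
  ]
}}

```text
time_s: 30.98
ee_pos: [0.6008, -0.0017, 0.3217]
tool_rot: [-3.141, 0.0, 1.632]
ft_force: [0.4, -0.2, -1.0]
opening: 0.0443
gripper_force: 30.0
```

```bash
python3 chk.py .6013 -.0015
```

```text
9598 [[ 0.5723 -0.011   0.1672]
 [ 0.5999  0.0071  0.1737]
 [ 0.6285  0.0237  0.1842]] tool [ 0.60044725 -0.00284893  0.32166995] 0.04399130333222256
-> [ 0.601 -0.002  0.064  1.631] t [0.005 0.004 0.345] az 0.0 rows 1.4
```

{"fn": "carry_out", "kwargs": {
  "steps": [
    [[0.004, 0.002, 0.12, 0, 0, 0, 1], [0.004, 0.002, 0.24, 0, 0, 0, 1], [0.004, 0.002, 0.3, 0, 0, 0, 1], [0.004, 0.002, 0.335, 0, 0, 0, 1], [0.004, 0.002, 0.335, 0, 0, 0, 1]]
  ]
}}

```text
time_s: 31.65
ee_pos: [0.601, -0.0024, 0.2386]
tool_rot: [-3.141, 0.0, 1.63]
ft_force: [-0.0, 0.2, -0.4]
opening: 0.044
gripper_force: 30.0
```

{"fn": "carry_out", "kwargs": {
  "steps": [
    [[0, 0, 0.004, 0, 0, 0, 1], [0, 0, 0.004, 0, 0, 0, 0.2], [0, 0, 0.004, 0, 0, 0, 0.2], [0, 0, 0.004, 0, 0, 0, 0.2], [0, 0, 0.004, 0, 0, 0, 0.2]]
  ]
}}

```text
time_s: 32.28
ee_pos: [0.601, -0.0018, 0.2378]
tool_rot: [3.141, 0.0, 1.63]
ft_force: [-0.4, 0.8, 0.7]
opening: 0.0733
gripper_force: 0.0
```

{"fn": "carry_out", "kwargs": {
  "steps": [
    [[0, 0, -0.1, 0, 0, 0, 0.2], [0, 0, -0.3, 0, 0, 0, 0.2], [0, 0, -0.5, 0, 0, 0, 0.1], [0, 0, -0.55, 0, 0, 0, 0]]
  ]
}}

```text
time_s: 32.78
ee_pos: [0.6018, -0.0019, 0.3788]
tool_rot: [3.136, 0.0, 1.63]
ft_force: [0.3, -0.7, 0.2]
opening: 0.0904
gripper_force: 0.0
```

```bash
python3 - <<'E'
from h import *
plan((.5,-.03,.22,.9),(.40,.03,.25,.06))
E
```

```text
-> [ 0.5  -0.03  0.22  0.9 ] t [-0.088 -0.413 -0.051] az 0.232 rows 3.9
-> [0.4  0.03 0.25 0.06] t [-0.061 -0.463 -0.12 ] az 0.267 rows 4.5
```

{"fn": "carry_out", "kwargs": {
  "steps": [
    [[-0.088, -0.413, -0.051, 0, 0, 0.057, 0], [-0.088, -0.413, -0.051, 0, 0, 0.115, 0], [-0.088, -0.413, -0.051, 0, 0, 0.172, 0], [-0.088, -0.413, -0.051, 0, 0, 0.232, 0], [-0.088, -0.413, -0.051, 0, 0, 0.232, 0]]
  ]
}}

```text
time_s: 33.4
ee_pos: [0.4989, -0.0299, 0.3873]
tool_rot: [-3.141, 0.001, 0.902]
ft_force: [-0.5, -0.3, -0.1]
opening: 0.092
gripper_force: 0.0
```

{"fn": "carry_out", "kwargs": {
  "steps": [
    [[-0.061, -0.463, -0.12, 0, 0, 0.057, 0], [-0.061, -0.463, -0.12, 0, 0, 0.115, 0], [-0.061, -0.463, -0.12, 0, 0, 0.172, 0], [-0.061, -0.463, -0.12, 0, 0, 0.23, 0], [-0.061, -0.463, -0.12, 0, 0, 0.267, 0]]
  ]
}}

```text
time_s: 34.02
ee_pos: [0.3988, 0.0301, 0.4176]
tool_rot: [3.142, 0.0, 0.063]
ft_force: [0.4, -0.4, -0.2]
opening: 0.0921
gripper_force: 0.0
```

```bash
python3 - <<'E'
from h import *
im,d,K,E,c=shot("wrist"); save("w6",im); s,T=pose(); print(T[:3,3],s["tool_rot"])
P=cloud(d,K,E)
n=(P[:,0]<.53)&(abs(P[:,1]-.03)<.22)
for lo,hi in((.055,.075),(.004,.013)):
    Q=P[n&(P[:,2]>lo)&(P[:,2]<hi)]; print(lo,len(Q),rect(Q))
for x,y in((.605,-.061),(.6013,-.0011),(.594,.1186)):
    m=(np.hypot(P[:,0]-x,P[:,1]-y)<.032)&(P[:,2]>.08)&(P[:,2]<.1)
    print("w",m.sum(),rect(P[m]) if m.sum()>9 else 0,np.median(P[m,2]))
im,d,K,E,c=shot("top"); P=cloud(d,K,E)
for x,y in((.605,-.061),(.6013,-.0011),(.594,.1186)):
    m=(np.hypot(P[:,0]-x,P[:,1]-y)<.032)&(P[:,2]>.07)&(P[:,2]<.1); print("top",m.sum(),rect(P[m]) if m.sum()>9 else 0,np.median(P[m,2]))
E
```

```text
[0.39884865 0.03009385 0.41758263] [3.14157978e+00 6.11014315e-04 5.83057845e-02]
0.055 1297 [419.8  30.1  86.7  13.4   3.5]
0.004 8961 [280.8  21.7 365.5 308.9   3.6]
w 0 0 nan
w 0 0 nan
w 0 0 nan
top 156 [604.5 -63.5  46.3  46.2   0.8] 0.0879511237831977
top 157 [6.033e+02 1.000e-01 4.700e+01 4.600e+01 7.000e-01] 0.08794844915575761
top 161 [594.4 118.1  47.2  47.3  45.8] 0.08755436398819327
  return _methods._mean(a, axis=axis, dtype=dtype,
  ret = ret.dtype.type(ret / rcount)
```

View pics/w6.png

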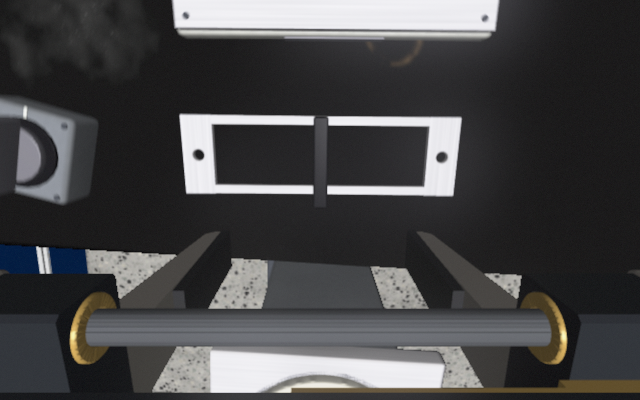

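```bash
python3 - <<'E'
from h import *
plan((.4197,.0296,.16,.060),(.4197,.0296,.0585,.060),(.4197,.0296,.2035,.060),(.6002,.0284,.2035,.060))
E
```

```text
-> [0.42 0.03 0.16 0.06] t [0.083 0.007 0.345] az 0.002 rows 1.4
-> [0.42  0.03  0.058 0.06 ] t [0.    0.    0.406] az -0.0 rows 1.6
-> [0.42  0.03  0.204 0.06 ] t [ 0.    0.   -0.58] az -0.0 rows 2.3
-> [0.6   0.028 0.204 0.06 ] t [ 0.72   0.048 -0.   ] az -0.0 rows 2.9
```

{"fn": "carry_out", "kwargs": {
  "steps": [
    [[0.083, 0.007, 0.2, 0, 0, 0, 0.3], [0.083, 0.007, 0.345, 0, 0, 0, 0.4], [0.083, 0.007, 0.55, 0, 0, 0, 0.5], [0.083, 0.007, 0.75, 0, 0, 0, 0.5], [0.083, 0.007, 0.75, 0, 0, 0, 0.5]]
  ]
}}

```text
time_s: 34.75
ee_pos: [0.4181, 0.0294, 0.2277]
tool_rot: [-3.142, 0.008, 0.067]
ft_force: [-0.6, 0.1, 0.7]
opening: 0.0463
gripper_force: 0.0
```

{"fn": "carry_out", "kwargs": {
  "steps": [
    [[0, 0, 0, 0, 0, 0, 0.5], [0, 0, 0, 0, 0, 0, 1], [0, 0, 0, 0, 0, 0, 1], [0, 0, 0, 0, 0, 0, 1], [0, 0, 0, 0, 0, 0, 1]]
  ]
}}

```text
time_s: 35.38
ee_pos: [0.42, 0.0295, 0.2311]
tool_rot: [-3.142, -0.001, 0.062]
ft_force: [-0.8, -1.2, 8.3]
opening: 0.0139
gripper_force: 30.0
```

{"fn": "carry_out", "kwargs": {
  "steps": [
    [[0, 0, 0, 0, 0, 0, 1], [0, 0, 0, 0, 0, 0, 1], [0, 0, 0, 0, 0, 0, 1]]
  ]
}}

```text
time_s: 35.75
ee_pos: [0.42, 0.0295, 0.231]
tool_rot: [-3.142, -0.001, 0.062]
ft_force: [-2.7, 0.0, 9.8]
opening: 0.0139
gripper_force: 30.0
```

{"fn": "carry_out", "kwargs": {
  "steps": [
    [[0, 0, -0.14, 0, 0, 0, 1], [0, 0, -0.28, 0, 0, 0, 1], [0, 0, -0.42, 0, 0, 0, 1], [0, 0, -0.56, 0, 0, 0, 1], [0, 0, -0.58, 0, 0, 0, 1]]
  ]
}}

```text
time_s: 36.38
ee_pos: [0.4202, 0.0295, 0.3772]
tool_rot: [-3.142, -0.004, 0.062]
ft_force: [0.5, -0.3, -2.0]
opening: 0.0137
gripper_force: 30.0
```

{"fn": "carry_out", "kwargs": {
  "steps": [
    [[0.1, 0.006, 0, 0, 0, 0, 1], [0.25, 0.016, 0, 0, 0, 0, 1], [0.4, 0.027, 0, 0, 0, 0, 1], [0.55, 0.038, 0, 0, 0, 0, 1], [0.66, 0.044, 0, 0, 0, 0, 1]]
  ]
}}

```text
time_s: 37.0
ee_pos: [0.5862, 0.0287, 0.3732]
tool_rot: [-3.142, 0.002, 0.062]
ft_force: [-0.0, -1.0, -2.1]
opening: 0.0138
gripper_force: 30.0
```

{"fn": "carry_out", "kwargs": {
  "steps": [
    [[0.062, 0.004, 0, 0, 0, 0, 1], [0.062, 0.004, 0, 0, 0, 0, 1], [0.062, 0.004, 0, 0, 0, 0, 1], [0.062, 0.004, 0, 0, 0, 0, 1]]
  ]
}}

```text
time_s: 37.5
ee_pos: [0.5999, 0.0288, 0.3755]
tool_rot: [3.142, 0.0, 0.062]
ft_force: [-0.6, -0.8, -2.5]
opening: 0.0139
gripper_force: 30.0
```

```bash
python3 - <<'E'
from h import *
im,d,K,E,c=shot("wrist"); save("w7",im); s,T=pose(); print(T[:3,3],s["tool_rot"],s["opening"])
P=cloud(d,K,E); n=(abs(P[:,0]-.6)<.075)&(abs(P[:,1]-.03)<.19)
Q=P[n&(P[:,2]>.14)&(P[:,2]<.166)]; print("frame",len(Q),rect(Q),np.percentile(Q[:,2],[5,50,95]))
A=np.c_[Q[:,:2]-[.6,.03],np.ones(len(Q))]; print(np.linalg.lstsq(A,Q[:,2],rcond=None)[0])
for s_ in(1,-1):
    q=P[n&(P[:,2]>.07)&(P[:,2]<.095)&(s_*(P[:,1]-.03)>.115)]; print("pin",len(q),q[:,:2].mean(0) if len(q) else 0)
plan((.6002,.0284,.2035,.060))
E
```

```text
[0.60001704 0.02880617 0.37562694] [-3.14157691e+00  7.58050433e-05  6.24517681e-02] 0.013594910628106254
frame 23995 [599.   29.6  88.7 309.8   3.4] [0.14799853 0.15241361 0.15354126]
[-0.00041141 -0.00020833  0.15207505]
pin 196 [0.59245391 0.1631595 ]
pin 218 [ 0.60853694 -0.10386758]
-> [0.6   0.028 0.204 0.06 ] t [0.001 0.002 0.003] az 0.001 rows 0.0
```

View pics/w7.png

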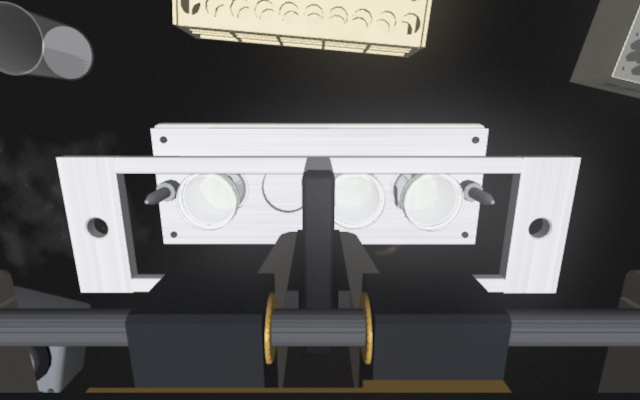

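{"fn": "carry_out", "kwargs": {
  "steps": [
    [[0.003, 0.003, 0.05, 0, 0, 0, 1], [0.003, 0.003, 0.11, 0, 0, 0, 1], [0.003, 0.003, 0.17, 0, 0, 0, 1], [0.003, 0.003, 0.22, 0, 0, 0, 1], [0.003, 0.003, 0.24, 0, 0, 0, 1]]
  ]
}}

```text
time_s: 38.17
ee_pos: [0.6012, 0.0281, 0.3141]
tool_rot: [-3.142, 0.002, 0.062]
ft_force: [-0.0, -0.7, -2.6]
opening: 0.0139
gripper_force: 30.0
```

{"fn": "carry_out", "kwargs": {
  "steps": [
    [[0, 0, 0.015, 0, 0, 0, 1], [0, 0, 0.03, 0, 0, 0, 1], [0, 0, 0.045, 0, 0, 0, 1], [0, 0, 0.06, 0, 0, 0, 1], [0, 0, 0.06, 0, 0, 0, 1]]
  ]
}}

```text
time_s: 38.8
ee_pos: [0.6014, 0.0281, 0.3002]
tool_rot: [-3.142, 0.0, 0.062]
ft_force: [-0.2, -0.3, -2.3]
opening: 0.0133
gripper_force: 30.0
```

{"fn": "carry_out", "kwargs": {
  "steps": [
    [[0, 0, 0.015, 0, 0, 0, 1], [0, 0, 0.03, 0, 0, 0, 1], [0, 0, 0.045, 0, 0, 0, 1], [0, 0, 0.052, 0, 0, 0, 1], [0, 0, 0.052, 0, 0, 0, 1]]
  ]
}}

```text
time_s: 39.42
ee_pos: [0.6014, 0.0281, 0.2872]
tool_rot: [3.142, 0.0, 0.062]
ft_force: [0.2, 0.1, -1.9]
opening: 0.0138
gripper_force: 30.0
```

{"fn": "carry_out", "kwargs": {
  "steps": [
    [[0, 0, 0.005, 0, 0, 0, 1], [0, 0, 0.005, 0, 0, 0, 1], [0, 0, 0.005, 0, 0, 0, 0], [0, 0, 0.005, 0, 0, 0, 0], [0, 0, 0.005, 0, 0, 0, 0]]
  ]
}}

```text
time_s: 40.05
ee_pos: [0.6016, 0.0281, 0.2864]
tool_rot: [3.142, -0.0, 0.062]
ft_force: [-0.1, 0.8, 0.1]
opening: 0.0416
gripper_force: 0.0
```

{"fn": "carry_out", "kwargs": {
  "steps": [
    [[0, 0, 0, 0, 0, 0, 0], [0, 0, 0, 0, 0, 0, 0], [0, 0, -0.15, 0, 0, 0, 0], [0, 0, -0.38, 0, 0, 0, 0], [0, 0, -0.63, 0, 0, 0, 0]]
  ]
}}

```text
time_s: 40.67
ee_pos: [0.6012, 0.0281, 0.4448]
tool_rot: [-3.142, 0.001, 0.062]
ft_force: [1.3, -0.3, -1.3]
opening: 0.0907
gripper_force: 0.0
```

{"fn": "carry_out", "kwargs": {
  "steps": [
    [[-0.15, -0.1, 0, 0, 0, 0, 0], [-0.15, -0.1, 0, 0, 0, 0, 0], [-0.15, -0.1, 0, 0, 0, 0, 0]]
  ]
}}

```text
time_s: 41.05
ee_pos: [0.5627, 0.0507, 0.4436]
tool_rot: [3.141, -0.0, 0.063]
ft_force: [-0.8, 0.4, -0.8]
opening: 0.092
gripper_force: 0.0
```

```bash
cat > fchk.py <<'E'
from h import *
im,d,K,E,c=shot("wrist"); save("w8",im); s,T=pose(); print(T[:3,3],s["tool_rot"],s["opening"])
P=cloud(d,K,E); n=(abs(P[:,0]-.6)<.075)&(abs(P[:,1]-.03)<.19)
Q=P[n&(P[:,2]>.057)&(P[:,2]<.067)]; print("frame",len(Q),rect(Q),np.median(Q[:,2]))
A=np.c_[Q[:,:2]-[.6,.03],np.ones(len(Q))]; print(np.linalg.lstsq(A,Q[:,2],rcond=None)[0])
for x,y in((.605,-.061),(.6013,-.0011),(.594,.1186)):
    m=(np.hypot(P[:,0]-x,P[:,1]-y)<.032)&(P[:,2]>.08)&(P[:,2]<.1); print("jar",m.sum(),rect(P[m]) if m.sum()>9 else 0,np.median(P[m,2]))
q=P[(np.hypot(P[:,0]-.4067,P[:,1]-.3307)<.06)&(P[:,2]>.08)]; print("handle",len(q),rect(q) if len(q)>9 else 0)
plan((.48,.2,.25,-.2),(.4067,.3307,.22,-.215),(.4067,.3307,.080,-.215))
E
python3 fchk.py
```

```text
[0.56292519 0.05048851 0.44335609] [3.14140527e+00 1.36336549e-04 6.24106502e-02] 0.09164391356246743
frame 9786 [600.1  29.1  88.3 308.9   3.4] 0.06319450568042032
[0.00160576 0.00015843 0.06310054]
jar 2150 [604.5 -61.6  48.9  49.4  55.6] 0.08804405341593835
jar 1893 [602.1  -2.7  49.1  42.4   3. ] 0.08797993246109054
jar 2102 [593.9 118.5  48.8  48.8   1.9] 0.08798850031665842
handle 0 0
-> [ 0.48  0.2   0.25 -0.2 ] t [-0.294 -0.618  0.088] az 0.084 rows 2.8
-> [ 0.407  0.331  0.22  -0.215] t [-0.391 -0.454  0.12 ] az 0.005 rows 2.4
-> [ 0.407  0.331  0.08  -0.215] t [ 0.   -0.    0.56] az -0.0 rows 2.2
```

View pics/w8.png

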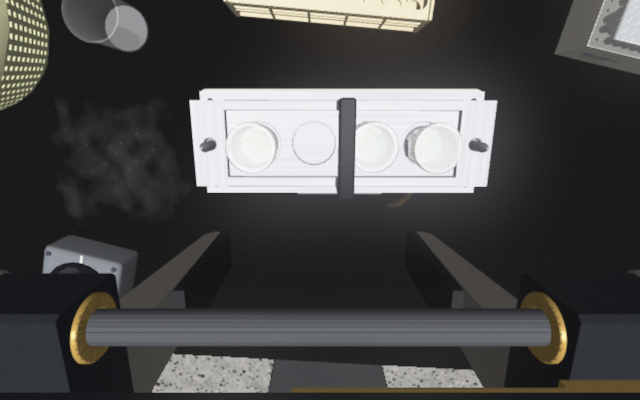

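{"fn": "carry_out", "kwargs": {
  "steps": [
    [[-0.294, -0.618, 0.088, 0, 0, 0.042, 0], [-0.294, -0.618, 0.088, 0, 0, 0.084, 0], [-0.294, -0.618, 0.088, 0, 0, 0.084, 0], [-0.294, -0.618, 0.088, 0, 0, 0.084, 0]]
  ]
}}

```text
time_s: 41.6
ee_pos: [0.4788, 0.2023, 0.4207]
tool_rot: [3.141, 0.002, -0.198]
ft_force: [0.4, -0.9, -0.6]
opening: 0.0919
gripper_force: 0.0
```

{"fn": "carry_out", "kwargs": {
  "steps": [
    [[-0.391, -0.454, 0.12, 0, 0, 0.005, 0], [-0.391, -0.454, 0.12, 0, 0, 0.005, 0], [-0.391, -0.454, 0.12, 0, 0, 0.005, 0], [-0.391, -0.454, 0.12, 0, 0, 0.005, 0], [-0.391, -0.454, 0.12, 0, 0, 0.005, 0]]
  ]
}}

```text
time_s: 42.22
ee_pos: [0.4075, 0.3303, 0.3916]
tool_rot: [3.141, -0.0, -0.218]
ft_force: [0.7, 0.2, -0.4]
opening: 0.0917
gripper_force: 0.0
```

```bash
python3 - <<'E'
from h import *
im,d,K,E,c=shot("wrist"); s,T=pose(); print(T[:3,3],s["tool_rot"])
P=cloud(d,K,E); q=P[(np.hypot(P[:,0]-.4067,P[:,1]-.3307)<.06)&(P[:,2]>.08)&(P[:,2]<.1)]; print("handle",len(q),rect(q))
plan((.4067,.3307,.080,-.215))
E
```

```text
[0.40754011 0.33012507 0.39176155] [ 3.14131829e+00 -3.78247049e-04 -2.18381273e-01]
handle 1399 [407.4 331.5  13.5  73.6  77.7]
-> [ 0.407  0.331  0.08  -0.215] t [-0.004 -0.002  0.561] az -0.001 rows 2.2
```

{"fn": "carry_out", "kwargs": {
  "steps": [
    [[-0.002, -0.003, 0.2, 0, 0, 0, 0.3], [-0.002, -0.003, 0.4, 0, 0, 0, 0.5], [-0.002, -0.003, 0.56, 0, 0, 0, 0.5], [-0.002, -0.003, 0.56, 0, 0, 0, 0.5], [-0.002, -0.003, 0.56, 0, 0, 0, 0.5]]
  ]
}}

```text
time_s: 42.9
ee_pos: [0.4071, 0.3315, 0.2525]
tool_rot: [-3.141, -0.0, -0.218]
ft_force: [-0.1, 0.7, 1.6]
opening: 0.046
gripper_force: 0.0
```

{"fn": "carry_out", "kwargs": {
  "steps": [
    [[0, 0, 0, 0, 0, 0, 1], [0, 0, 0, 0, 0, 0, 1], [0, 0, 0, 0, 0, 0, 1], [0, 0, 0, 0, 0, 0, 1], [0, 0, 0, 0, 0, 0, 1]]
  ]
}}

```text
time_s: 43.52
ee_pos: [0.406, 0.3311, 0.2521]
tool_rot: [3.139, 0.0, -0.216]
ft_force: [0.3, -7.0, 6.5]
opening: 0.014
gripper_force: 30.0
```

{"fn": "carry_out", "kwargs": {
  "steps": [
    [[0, 0, 0, 0, 0, 0, 1], [0, 0, 0, 0, 0, 0, 1]]
  ]
}}

```text
time_s: 43.78
ee_pos: [0.406, 0.3311, 0.2521]
tool_rot: [3.139, 0.0, -0.216]
ft_force: [0.3, -6.9, 7.8]
opening: 0.0139
gripper_force: 30.0
```

{"fn": "carry_out", "kwargs": {
  "steps": [
    [[0, 0, 0, 0, 0, -0.05, 1], [0, 0, 0, 0, 0, -0.1, 1], [0, 0, 0, 0, 0, -0.15, 1], [0, 0, 0, 0, 0, -0.2, 1], [0, 0, 0, 0, 0, -0.245, 1]]
  ]
}}

```text
time_s: 44.4
ee_pos: [0.4061, 0.3305, 0.2521]
tool_rot: [3.139, 0.002, 0.558]
ft_force: [3.1, -11.9, 9.4]
opening: 0.0137
gripper_force: 30.0
```

{"fn": "carry_out", "kwargs": {
  "steps": [
    [[0, 0, 0, 0, 0, -0.05, 1], [0, 0, 0, 0, 0, -0.1, 1], [0, 0, 0, 0, 0, -0.15, 1], [0, 0, 0, 0, 0, -0.205, 1], [0, 0, 0, 0, 0, -0.205, 1]]
  ]
}}

```text
time_s: 45.02
ee_pos: [0.4066, 0.3301, 0.2521]
tool_rot: [3.14, 0.004, 1.2]
ft_force: [6.7, -16.4, 8.5]
opening: 0.0139
gripper_force: 30.0
```

Yaw 1.20 reached, so the handle should be on. I release, rise and check.

{"fn": "carry_out", "kwargs": {
  "steps": [
    [[0, 0, 0, 0, 0, 0, 0], [0, 0, 0, 0, 0, 0, 0], [0, 0, 0, 0, 0, 0, 0], [0, 0, 0, 0, 0, 0, 0], [0, 0, 0, 0, 0, 0, 0]]
  ]
}}

```text
time_s: 45.65
ee_pos: [0.4061, 0.332, 0.2516]
tool_rot: [-3.142, 0.0, 1.197]
ft_force: [1.0, -0.2, -0.3]
opening: 0.0616
gripper_force: 0.0
```

{"fn": "carry_out", "kwargs": {
  "steps": [
    [[0, 0, -0.15, 0, 0, 0, 0], [0, 0, -0.38, 0, 0, 0, 0], [0, 0, -0.6, 0, 0, 0, 0], [0, 0, -0.6, 0, 0, 0, 0]]
  ]
}}

```text
time_s: 46.15
ee_pos: [0.4071, 0.3327, 0.406]
tool_rot: [3.138, -0.007, 1.197]
ft_force: [0.2, 0.6, -0.4]
opening: 0.0918
gripper_force: 0.0
```

```bash
python3 - <<'E'
from h import *
im,d,K,E,c=shot("wrist"); s,T=pose()
P=cloud(d,K,E); near=np.hypot(P[:,0]-.4067,P[:,1]-.3307)<.075
for lo,hi in((.08,.1),(.04,.055)): q=P[near&(P[:,2]>lo)&(P[:,2]<hi)]; print(len(q),rect(q))
im,d,K,E,c=shot("top"); P=cloud(d,K,E); n=(abs(P[:,0]-.6)<.075)&(abs(P[:,1]-.03)<.19)
Q=P[n&(P[:,2]>.057)&(P[:,2]<.068)]; print("frame",len(Q),rect(Q),np.median(Q,0))
for x,y in((.605,-.061),(.6013,-.0011),(.594,.1186)):
    m=(np.hypot(P[:,0]-x,P[:,1]-y)<.032)&(P[:,2]>.075)&(P[:,2]<.1); print("jar",m.sum(),rect(P[m]),np.median(P[m,2]))
for o in outline_of("top","jar_0"): print(round(o["score"],2),np.round(np.median(cloud(d,K,E,o["pixels"]),0),3))
E
```

```text
1273 [406.9 330.6  74.3  13.4  68.2]
5070 [406.5 330.6  92.1  91.9  77.9]
frame 788 [602.1  28.7  88.8 308.    3.5] [0.60204509 0.03397946 0.06274062]
jar 155 [604.6 -63.4  46.7  45.9   1. ] 0.08753609405121643
jar 149 [602.7  -1.6  47.5  42.6   0.8] 0.087808924314142
jar 161 [594.3 118.1  47.   47.2  46.2] 0.08792327099765695
0.67 [0.595 0.118 0.087]
0.57 [ 0.601 -0.001  0.088]
0.54 [ 0.605 -0.062  0.088]
```

```bash
python3 -c "
from workcell import order; print(order.close_job())"
```

```text
the job is handed in; nothing more can be done
None
```

I handed the job in at about 46 s of robot time: all three jars present stand in pockets, the frame is fully down on both pins, and the switch is fully on (measured about 1.40 rad). The verdict was not shown to me.

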